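# Put each thing back in its own stand

## Robot

A 6-joint arm with a two-finger parallel gripper is mounted at the origin on a cart in front of the work surface, level with it; the furniture and walls round the work are solid. World frame = base frame: x ahead of the robot, y to its left, z up, the work surface at z = 0. Lengths are in m, angles in rad, forces in N, time in s.
With the tool pointing down it reaches from about 0.275 to 0.725 m from the base axis. Payload 15.9 kg.
Tool frame: the origin (TCP) lies between the finger pads; the fingertips stand 8 mm ahead of it and the grasp point (between the pads) lies 11 mm behind it; z points along the fingers, y is the direction in which the jaws open and shut (so a half turn about z gives the same grasp; the last joint's range is limited). The gripper opens to 85 mm and grips with 20 to 120 N. Pads are 22 mm wide; open, the fingers measure 114 mm over their backs; the gripper's body (76 mm by 85 mm) begins 54 mm behind the grasp point. The pads swing forward as they close: fully open they stand 13 mm farther back than shut.
Start: joints at [1.229, 0.213, -0.034, 1.323, 0, 1.571], TCP at [0.168, 0.471, 0.216] pointing down, gripper open.
Joint ranges: [-2.98, 2.98], [-0.74, 1.72], [-1.14, 1.35], [-2.1, 2.04], [-1.57, 1.44], [-3.14, 3.14]. Speed limits (rad/s): [1.89, 1.89, 2.39, 2.57, 3.14, 3.14].

## Interface

Orientations are given as a 3x3 rotation matrix whose columns are the frame's x, y, z axes.
In Python, from station import ctrl, get_image gives the robot as it stands. The module is installed in compiled form; this text tells all that it offers.
- The arm moves only by the tool drive_tool, never from a script. Its argument "increments" is a list of rows, each a list of 3 entries, a list of its own where there are three numbers: the shift along the tool's x, y, z in m, then the turn about the tool's z in rad, then the gripper's target within -1 to 1 (shut at 1, half-way at 0, fully open at -1). In form: [[[dx, dy, dz], roll, fingers], ...]. A call has 1 to 12 rows; each row shifts and turns the commanded pose from where the row before left it, along the tool's axes as they then stand; what a row does not reach is not made up. A row lasts 1/12 s, in which the tool goes at most 41.7 mm and 7.16 degrees, less where a joint would pass 70% of its speed; a pose out of reach is approached as far as the arm can. A call is refused whole if a number of a shift passes 0.0417 or a number of a turn 0.125, either way. A call with a gripper value outside its range is refused whole. The fingers move at their own pace and stop on an object; "newtons" is the grip in N (left out, the last holds). Time passes only in rows, so rows that do not move let the fingers close. It gives the time, the measured TCP pose, the force and the opening at its end, in the units of the state.
- ctrl.get_state(): the state, without advancing time (a new reading comes with each control period).
- get_image(name): name is "scene" or "side" or "wrist"; returns a dict with "img" (400x640x3 uint8, red, green, blue), "fovy" (degrees; the focal length in pixels is half the picture's height over the tangent of half this angle, whatever the lens; pixels are square), "cx", "cy" (the principal point, pixels), "k1" (the pictures are not rectified: a ray, as slopes to the right and down, at radius r is drawn at 1 + k1 r^2 times it, then the intrinsics apply), "R" (3x3) and "t" (3): a world point X has camera coordinates R X + t. Camera axes: x right, y down, z forward; pixel columns grow to the right and rows downward; lengths in m; the calibration is good to about 2 mm. A picture is of the moment at which its call begins. There is no depth.
- ctrl.job_done(): hands the job in, once; it reports no verdict.
The state is a dict: "t": time; "qpos": joint angles; "joint_vel": joint speeds; "joint_torque": joint torques, N m; "position": TCP position; "orientation": TCP orientation; "wrist_force": force on the tool from outside, world axes, zero at the start; "moment": the same for the moment, N m; "gripper_width": finger opening in m.
Only numpy, scipy, OpenCV 4.12 (cv2) and the standard library are available. Lean on these libraries where they do the work, as an engineer would, in place of code of your own. Each camera call takes 0.05 s, during which the arm holds its last target.

## Task

Put the four things that lie about the bench back in the pale wooden stands made for them: the stamp standing upright in the small round recess, the lidded jar upright in the large round recess, the tape roll flat over the peg, and the sanding block flat in the rectangular recess. Each must sit all the way down in its stand; leave the water cup and the blue brush where they are.

Things in the scene. Friction and masses are not known exactly. Their poses are not given: they have to be found in the camera images.
- stamp: loose turned wooden hand stamp, brown, standing upright: 29 mm in diameter, 58 mm tall, narrower at the waist; best taken by its round head, which is about 27 mm wide 44 mm above the foot. Origin: centre of its underside, z up while it stands or lies as found.
- jar: loose closed glaze jar, white body with a black screw lid, standing upright: body 56 mm in diameter up to 50 mm high, lid 52 mm in diameter, 58 mm tall in all. Origin: centre of its underside, z up while it stands or lies as found.
- tape_roll: loose roll of tan paper tape lying flat: 64 mm outside diameter, 19 mm high, with an open hole through it 26 mm across. Origin: centre of its underside, z up while it stands or lies as found. (Another roll, far off at the right end of the bench by the lamp, is not meant.)
- sanding_block: loose grey abrasive block lying flat: 59 mm along its x, 82 mm along its y, 26 mm high. Origin: centre of its underside, z up while it stands or lies as found.
- stamp_stand: pale wooden plate 74 x 74 mm, 14 mm high, with a round recess 44 mm in diameter in its middle, 10 mm deep (recess floor 4 mm above the bench): for the stamp. Fixed to the bench. Origin: centre of its underside, z up.
- jar_stand: pale wooden plate 90 x 90 mm, 14 mm high, with a round recess 72 mm in diameter in its middle, 10 mm deep (recess floor 4 mm above the bench): for the jar. Fixed to the bench. Origin: centre of its underside, z up.
- tape_stand: pale wooden disc 68 mm in diameter, 10 mm high, with an upright peg in its middle, 12 mm in diameter, whose top is 34 mm above the bench: for the tape roll, which rests on the disc with the peg through its hole. Fixed to the bench. Origin: centre of its underside, z up.
- block_tray: pale wooden plate, 91 mm along its x and 114 mm along its y, 14 mm high, with a rectangular recess 75 mm (x) by 98 mm (y), 10 mm deep (recess floor 4 mm above the bench): for the sanding block, its long side along the recess's long side, either way round. Fixed to the bench. Origin: centre of its underside, z up.
- water_cup: loose bystander: grey-white enamel cup standing upright, 69 mm in diameter at the rim, 79 mm tall; to be left alone. It stands in front of a fixed green chest of drawers, 205 mm high, which fills x 0.60 to 0.80, y -0.52 to -0.24 (its half-open middle drawer and knob reach forward to x = 0.565): carry things round it, not across it. Origin: centre of its underside, z up while it stands or lies as found.
- brush: loose bystander: thin blue paint brush lying flat near the robot's edge of the bench, about 200 mm long (roughly along its y) and 9 mm high; to be left alone. Origin: centre of its underside.
Not all that is in view belongs to the job. There is more than one size of the stamp; the one meant has the size given above.

How it is judged:
At the end, for the whole second after the job is handed in: Stamp, jar, tape roll and block rest in their own stands: centres within 10, 11, 12, 13 mm of the stand centre, undersides less than 4 mm above recess floor or disc, tilt under 0.12 rad, block within 0.3 rad of the tray; released and at rest (horizontal distance between stamp and stamp_stand below 0.01 m and z of stamp in the frame of stamp_stand below 0.008 m and angle between each of stamp, jar, tape_roll, sanding_block's own z axis and vertical below 0.12 rad and linear speed of each of stamp, jar, tape_roll, sanding_block below 0.02 m/s and contact force between each of stamp, jar, tape_roll, sanding_block and the fingers below 0.05 N and horizontal distance between jar and jar_stand below 0.011 m and z of jar in the frame of jar_stand below 0.008 m and horizontal distance between tape_roll and tape_stand below 0.012 m and z of tape_roll in the frame of tape_stand below 0.014 m and horizontal distance between sanding_block and block_tray below 0.013 m and z of sanding_block in the frame of block_tray below 0.008 m and angle between the y axis of sanding_block and the y axis of block_tray, either way round below 0.3 rad); the robot touches nothing.
It fails at once if the water cup is shifted by more than 20 mm or knocked over (distance of water_cup from where it was at the start of the episode above 0.02 m or angle between water_cup's own z axis and vertical above 0.3 rad).
It fails at once if the blue brush is shifted by more than 20 mm (distance of brush from where it was at the start of the episode above 0.02 m).
It also fails if it takes over 96 s, if anything falls off the work surface, if the arm or the gripper's body presses on something with over 40 N, if the wrist force passes 120 N, or if a joint passes its speed limit or range.

## Working session

There is one attempt and no reset: what is moved stays moved. The work goes in short steps, Python scripts to look and compute and a tool call to move; the robot and the scene stay as the last step left them, time stands still between calls to the robot, and variables do not carry over. Pictures are saved under pics/ and viewed, and the job is handed in when it is done.

Besides the shell and the picture viewer there is one more tool, called after ">>>" as name(argument=value, ...) on one line, values as JSON. drive_tool: Moves the arm, as the interface text tells. Its arguments: {"type":"object","properties":{"increments":{"type":"array"},"newtons":{"type":"number"}},"required":["increments"]}

```bash
mkdir -p pics; cat > h.py <<'E'
import numpy as np, cv2
from station import ctrl, get_image
def shot(n,f):
    d=get_image(n); cv2.imwrite('pics/'+f+'.png',cv2.cvtColor(d['img'],cv2.COLOR_RGB2BGR))
    np.savez('pics/'+f+'.npz',**d); return d
def ray(d,u,v):
    f=200/np.tan(np.radians(float(d['fovy']))/2)
    p=np.array([(u-d['cx'])/f,(v-d['cy'])/f]); q=p.copy()
    for _ in range(30): q=p/(1+d['k1']*(q@q))
    R=d['R'];o=-R.T@d['t'];return o,R.T@np.array([q[0],q[1],1.])
def onz(d,u,v,z):
    o,r=ray(d,u,v);return o+r*(z-o[2])/r[2]
def proj(d,X):
    f=200/np.tan(np.radians(float(d['fovy']))/2)
    c=d['R']@np.asarray(X)+d['t'];p=c[:2]/c[2];p=p*(1+d['k1']*(p@p));return p*f+[d['cx'],d['cy']]
E
python3 - <<'E'
from h import *
for n in ['scene','side','wrist']:
    d=shot(n,n+'0'); print(n,d['fovy'],d['k1'],-d['R'].T@d['t'],d['R'][2])
s=ctrl.get_state();print(s['t'],s['position'],s['orientation'],s['gripper_width'])
E
```

```text
scene 50.304328559804055 0.011477488614344937 [ 0.07456571 -0.61247462  0.83160782] [ 0.41461119  0.48107509 -0.7724405 ]
side 56.37424841575062 -0.044403719224638614 [ 1.14438032 -0.22359259  0.83844772] [-0.6274474   0.08596519 -0.77389906]
wrist 70.28370216481119 -0.017553235744411522 [0.0962945  0.49648662 0.37427981] [ 0.27968316 -0.10076319 -0.95479009]
0.15 [0.16749251 0.47082804 0.21553943] [[-9.42160461e-01  3.35162036e-01 -2.74066018e-04]
 [ 3.35162148e-01  9.42160128e-01 -7.92543454e-04]
 [-7.41640286e-06 -8.38559662e-04 -9.99999648e-01]] 0.08534745690657784
```

View pics/scene0.png

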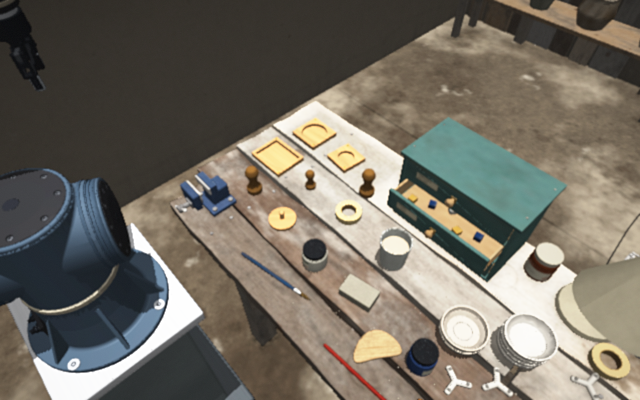

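View pics/side0.png

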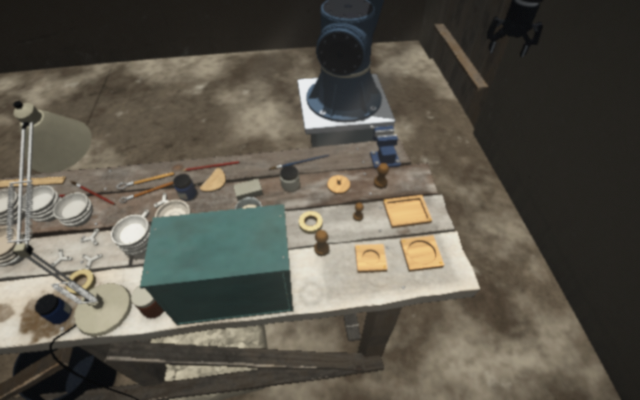

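View pics/wrist0.png

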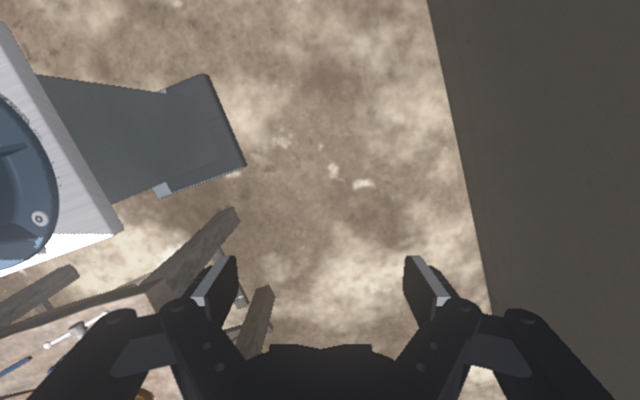

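The scene view shows everything: stamps near (253,180), (310,180) and (368,182), stands at top centre, jar (315,255), block (360,291), ring (348,212), and peg disc (282,218). Next I'll enlarge the relevant area and measure.

```bash
python3 - <<'E'
import cv2
a=cv2.imread('pics/scene0.png')[95:315,230:430];cv2.imwrite('pics/sc_a.png',cv2.resize(a,None,fx=2.7,fy=2.7,interpolation=cv2.INTER_CUBIC))
a=cv2.imread('pics/side0.png')[140:280,220:450];cv2.imwrite('pics/sd_a.png',cv2.resize(a,None,fx=3.4,fy=3.4,interpolation=cv2.INTER_CUBIC))
E
```

```text
(no output)
```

View pics/sc_a.png

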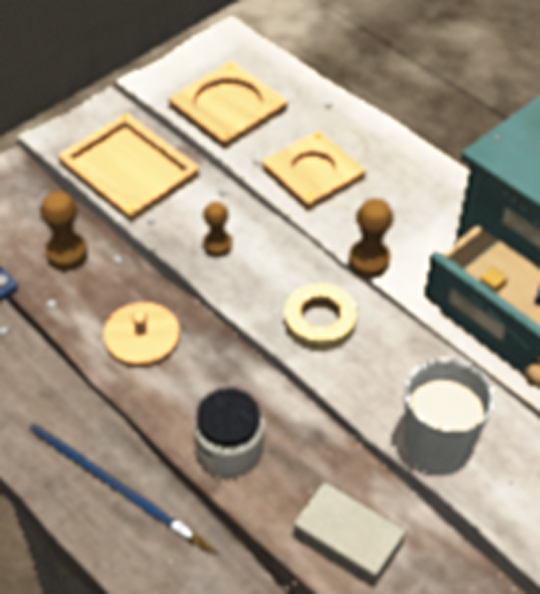

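View pics/sd_a.png

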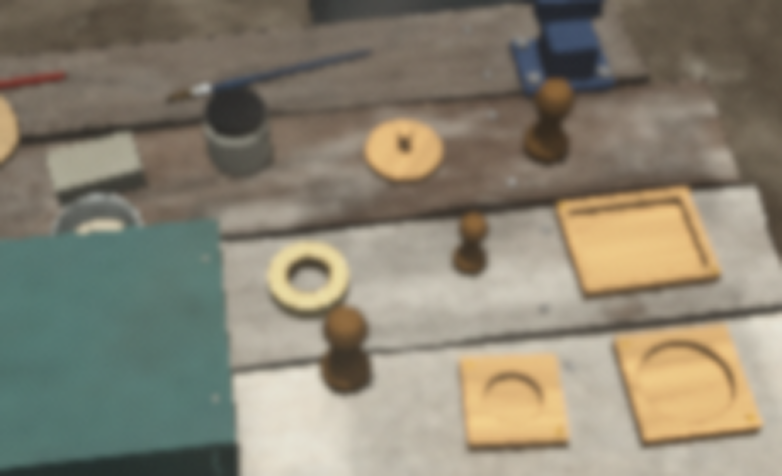

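```bash
cat > m.py <<'E'
from h import *
def load(f): return dict(np.load('pics/'+f+'.npz'))
for f in ['scene0','side0']:
    d=load(f); hsv=cv2.cvtColor(d['img'],cv2.COLOR_RGB2HSV)
    m=cv2.inRange(hsv,(8,70,120),(30,255,255))
    cs,_=cv2.findContours(m,cv2.RETR_EXTERNAL,cv2.CHAIN_APPROX_NONE)
    print(f)
    for c in cs:
        if cv2.contourArea(c)<60: continue
        c=c[:,0].astype(float); 
        w=np.array([onz(d,u,v,.014)[:2] for u,v in c])
        (cx,cy),(a,b),ang=cv2.minAreaRect((w*1000).astype(np.float32))
        print(c.mean(0).round(0),'rect mm',round(cx,1),round(cy,1),round(a,1),round(b,1),round(ang,1))
    # brown stamps
    m=cv2.inRange(hsv,(5,90,20),(20,255,125))
    n,l,st,ce=cv2.connectedComponentsWithStats(m)
    for i in range(1,n):
        if st[i,4]>60: print('brown',st[i])
E
python3 m.py
```

```text
scene0
[453. 378.] rect mm 419.1 -589.3 109.3 105.9 4.9
[617. 365.] rect mm 665.8 -774.0 83.4 71.1 89.8
[381. 351.] rect mm 363.5 -463.6 72.9 106.4 39.2
[429. 324.] rect mm 469.4 -494.1 47.6 13.7 79.2
[351. 305.] rect mm 380.5 -359.0 15.3 43.6 10.8
[361. 267.] rect mm 464.0 -313.8 49.1 32.6 85.9
[309. 268.] rect mm 386.0 -220.5 60.7 222.9 2.7
[188. 262.] rect mm 192.2 -33.2 337.2 95.6 84.6
[281. 210.] rect mm 439.8 -59.3 146.9 99.8 82.1
[149. 199.] rect mm 210.0 184.7 63.5 38.2 58.1
[454. 222.] rect mm 714.1 -365.5 264.8 65.7 86.6
[249. 202.] rect mm 378.8 -1.8 174.6 78.6 52.5
[368. 172.] rect mm 683.2 -129.1 27.8 28.2 18.6
[188. 176.] rect mm 316.7 173.5 126.3 61.0 0.1
[250. 169.] rect mm 462.4 91.9 28.8 27.4 15.0
[347. 157.] rect mm 680.2 -48.0 81.2 77.7 84.8
[278. 157.] rect mm 547.7 84.5 99.4 123.0 1.8
[315. 133.] rect mm 683.5 84.3 92.4 97.8 0.1
[572.  21.] rect mm 1814.9 -99.4 172.3 545.0 0.2
brown [245 168  17  28 252]
brown [360 173  15  25 213]
brown [306 174   9  16  94]
brown [398 180  15  13  82]
brown [529 251  30  25 225]
brown [602 351  20  18 116]
side0
[ 83. 277.] rect mm 648.4 -759.6 65.0 40.2 53.7
[370. 258.] rect mm 686.2 -44.8 75.5 78.9 84.4
[421. 252.] rect mm 688.4 87.2 93.7 96.9 89.6
[313. 225.] rect mm 567.8 -181.7 91.3 60.5 8.9
[407. 210.] rect mm 550.9 87.9 97.3 120.3 1.6
[  8. 181.] rect mm 290.8 -1086.3 55.8 31.1 88.4
[ 48. 180.] rect mm 298.6 -963.0 107.2 34.4 88.0
[338. 184.] rect mm 429.7 -87.9 74.4 69.4 27.5
[154. 177.] rect mm 330.8 -633.6 19.0 115.3 10.3
[213. 181.] rect mm 369.0 -446.5 58.1 99.2 58.3
brown [185 163  36   8 106]
brown [374 163  15  25 217]
brown [134 181  40  17 104]
brown [ 81 186  34  19 111]
brown [354 202   9  18  94]
brown [316 229  11  14  71]
brown [315 245  13  10  81]
brown [140 302  22  15 191]
brown [ 23 312  23  20 241]
```

```bash
cat > m2.py <<'E'
from h import *
def load(f): return dict(np.load('pics/'+f+'.npz'))
def tri(a,pa,b,pb):
    o1,r1=ray(a,*pa);o2,r2=ray(b,*pb)
    s=np.linalg.lstsq(np.c_[r1,-r2],o2-o1,rcond=None)[0]
    P,Q=o1+s[0]*r1,o2+s[1]*r2; return ((P+Q)/2).round(4),round(np.linalg.norm(P-Q),4)
a,b=load('scene0'),load('side0')
S=lambda x,y:(230+x/2.7-.3,95+y/2.7-.3); D=lambda x,y:(220+x/3.4-.35,140+y/3.4-.35)
for n,p,q in [('small head',(216,213),(474,225)),('small foot',(217,246),(469,266)),('L head',(58,210),(554,97)),('R head',(375,216),(345,327)),
  ('jarlid',(229,416),(235,111)),('ring',(320,313),(308,274)),('disc',(142,332),(404,150)),('peg top',(140,318),(405,140))]:
    print(n,tri(a,S(*p),b,D(*q)))
print('block scene',[onz(a,*S(*p),.026).round(3)[:2] for p in [(327,486),(404,532),(372,576),(296,527)]])
print('block side',[onz(b,*D(*p),.026).round(3)[:2] for p in [(48,150),(130,133),(145,173),(59,191)]])
print('jar lid scene',onz(a,*S(229,416),.058),'ring',onz(a,*S(320,311),.019),onz(b,*D(308,274),.019),'disc',onz(a,*S(142,332),.010),onz(b,*D(404,150),.010))
print('cup rim',onz(a,*S(447,393),.079))
print('brush',onz(a,*S(33,428),.005),onz(a,*S(212,552),.005))
for w in [('head w',(203,214),(229,214)),('Lhead',(40,210),(77,210)),('Rhead',(357,216),(393,216))]:
    f=200/np.tan(np.radians(float(a['fovy']))/2)
    X={'h':[.56,-.01,.045],'L':[.44,.1,.06],'R':[.65,-.12,.06]}[w[0][0]]
    print(w[0],(w[2][0]-w[1][0])/2.7/f*(a['R']@X+a['t'])[2])
E
python3 m2.py
```

```text
small head (array([ 0.5464, -0.0502,  0.0479]), np.float64(0.0012))
small foot (array([ 0.5486, -0.0495, -0.0024]), np.float64(0.0025))
L head (array([0.433 , 0.0395, 0.0641]), np.float64(0.0007))
R head (array([ 0.6391, -0.1642,  0.0652]), np.float64(0.0))
jarlid (array([ 0.4032, -0.228 ,  0.0531]), np.float64(0.0002))
ring (array([ 0.5529, -0.1833,  0.0155]), np.float64(0.0002))
disc (array([ 0.4252, -0.0854,  0.0066]), np.float64(0.0001))
peg top (array([ 0.4271, -0.0841,  0.0229]), np.float64(0.0029))
block scene [array([ 0.428, -0.316]), array([ 0.443, -0.384]), array([ 0.399, -0.393]), array([ 0.385, -0.325])]
block side [array([ 0.402, -0.39 ]), array([ 0.391, -0.32 ]), array([ 0.439, -0.308]), array([ 0.449, -0.38 ])]
jar lid scene [ 0.40117014 -0.23049296  0.058     ] ring [ 0.55244854 -0.18362096  0.019     ] [ 0.55528325 -0.18335904  0.019     ] disc [ 0.42376417 -0.0875712   0.01      ] [ 0.42812378 -0.0858792   0.01      ]
cup rim [ 0.53236133 -0.34071987  0.079     ]
brush [ 0.29325343 -0.10068172  0.005     ] [ 0.32945907 -0.28889189  0.005     ]
head w 0.024839320589835397
Lhead 0.03507731691097139
Rhead 0.033541781369730204
```

The small stamp (head at z 0.048, about 26 mm wide) matches the given size. The other two have heads 34–35 mm wide at z 0.065. I'll move above it and check with the wrist camera.

>>> drive_tool(increments=[[[0,0,0],-0.114,-1],[[0,0,0],-0.114,-1],[[0,0,0],-0.114,-1],[[-0.021,-0.029,0],0,-1],[[-0.021,-0.029,0],0,-1],[[-0.021,-0.029,0],0,-1],[[-0.021,-0.029,0],0,-1],[[-0.021,-0.029,0],0,-1],[[-0.021,-0.029,0],0,-1],[[-0.021,-0.029,0],0,-1],[[-0.021,-0.029,0],0,-1],[[-0.021,-0.029,0],0,-1]])

```text
t: 1.15
position: [0.3572, 0.2085, 0.2159]
orientation: [[-1.0, -0.0, 0.0], [-0.0, 1.0, 0.0], [-0.0, 0.0, -1.0]]
wrist_force: [0.6, 1.0, 0.6]
gripper_width: 0.0856
```

>>> drive_tool(increments=[[[-0.021,-0.029,0],0,-1],[[-0.021,-0.029,0],0,-1],[[-0.021,-0.029,0],0,-1],[[-0.021,-0.029,0],0,-1],[[-0.021,-0.029,0],0,-1],[[-0.021,-0.029,0],0,-1],[[-0.021,-0.029,0],0,-1],[[-0.021,-0.029,0],0,-1],[[-0.021,-0.029,0],0,-1],[[0,0,0],0,-1],[[0,0,0],0,-1]])

```text
t: 2.07
position: [0.5459, -0.0522, 0.215]
orientation: [[-1.0, 0.002, -0.001], [0.002, 1.0, 0.0], [0.001, 0.0, -1.0]]
wrist_force: [0.5, 0.5, 0.3]
gripper_width: 0.0851
```

```bash
python3 - <<'E'
from h import *
d=shot('wrist','w1');s=ctrl.get_state();print(s['t'],s['position'],s['orientation'].round(4),s['qpos'])
for n,X in dict(stamp=[.547,-.05,.048],sstand=[.685,-.046,.014],jstand=[.687,.086,.014],tray=[.55,.086,.014],ring=[.554,-.183,.019]).items(): print(n,proj(d,X).round())
E
```

```text
2.1167 [ 0.54543042 -0.05112224  0.21535158] [[-1.0e+00  9.0e-04 -1.2e-03]
 [ 9.0e-04  1.0e+00  3.0e-04]
 [ 1.2e-03  3.0e-04 -1.0e+00]] [-9.35586414e-02  3.14416181e-01  9.80363139e-02  1.35563026e+00
  1.71161723e-04 -9.26195813e-02]
stamp [322. 185.]
sstand [325. 274.]
jstand [416. 274.]
tray [427. 181.]
ring [218. 186.]
```

View pics/w1.png

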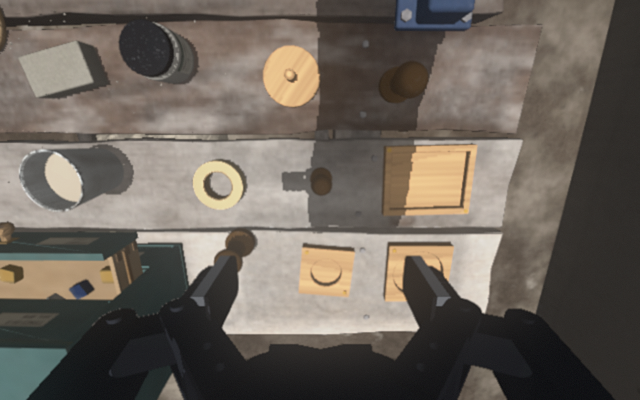

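The wrist view shows everything at once: stamp (320,181), ring (218,185), disc (291,76), tray (430,180), stamp stand (327,271), jar stand (419,271), jar lid (147,50), block (55,68). I'll measure it with masks.

```bash
cat > m3.py <<'E'
from h import *
import sys
def load(f): return dict(np.load('pics/'+f+'.npz'))
d=load('w1');hsv=cv2.cvtColor(d['img'],cv2.COLOR_RGB2HSV)
def near(lo,hi,box,z,name):
    x0,y0,x1,y1=box; m=np.zeros(hsv.shape[:2],np.uint8); m[y0:y1,x0:x1]=cv2.inRange(hsv,lo,hi)[y0:y1,x0:x1]
    cs,_=cv2.findContours(m,cv2.RETR_EXTERNAL,cv2.CHAIN_APPROX_NONE); c=max(cs,key=cv2.contourArea)[:,0].astype(float)
    w=np.array([onz(d,u,v,z)[:2] for u,v in c])*1000
    r=cv2.minAreaRect(w.astype(np.float32)); e=cv2.minEnclosingCircle(w.astype(np.float32))
    print(name,'px',c.mean(0).round(),'rect',np.round(r[0],1),np.round(r[1],1),round(r[2],1),'circ',np.round(e[0],1),round(e[1]*2,1))
Y=((10,60,90),(32,255,255))
near(*Y,(290,235,365,305),.014,'sstand')
near(*Y,(380,235,460,290),.014,'jstand')
near(*Y,(375,135,485,225),.014,'tray')
near(*Y,(255,35,325,115),.010,'disc')
near(*Y,(190,155,250,215),.019,'ring')
near((5,60,20),(22,255,140),(305,160,340,200),.048,'stamp')
near((0,0,0),(180,255,60),(112,10,175,82),.058,'jarlid')
for p in [(255,25),(55,60),(90,75)]: print(hsv[p[1],p[0]])
E
python3 m3.py; python3 - <<'E'
import cv2
a=cv2.imread('pics/w1.png')[0:110,0:340];cv2.imwrite('pics/w1a.png',cv2.resize(a,None,fx=2.3,fy=2.3,interpolation=cv2.INTER_CUBIC))
a=cv2.imread('pics/w1.png')[130:320,180:490];cv2.imwrite('pics/w1b.png',cv2.resize(a,None,fx=2.5,fy=2.5,interpolation=cv2.INTER_CUBIC))
E
```

```text
sstand px [326. 271.] rect [682.5 -44.4] [74.8 76.9] 84.8 circ [682.2 -43.9] 103.8
jstand px [415. 262.] rect [674.8  87.4] [92.6 73.6] 89.3 circ [674.7  85.4] 114.9
tray px [428. 179.] rect [549.8  88. ] [ 93.1 115.4] 1.1 circ [550.1  88.3] 145.4
disc px [295.  83.] rect [428.6 -86.3] [68.4 75.6] 87.7 circ [430.7 -78.9] 87.2
ring px [218. 184.] rect [ 552.7 -183.1] [64.8 63. ] 89.8 circ [ 552.9 -183.3] 65.7
stamp px [321. 181.] rect [542.3 -51. ] [23.5 31.1] 89.8 circ [542.3 -51.6] 32.1
jarlid px [146.  37.] rect [ 401.  -225.2] [62.6 55.7] 89.9 circ [ 392.6 -224.6] 72.6
[ 12  59 121]
[ 21  30 172]
[ 20  28 136]
```

View pics/w1a.png

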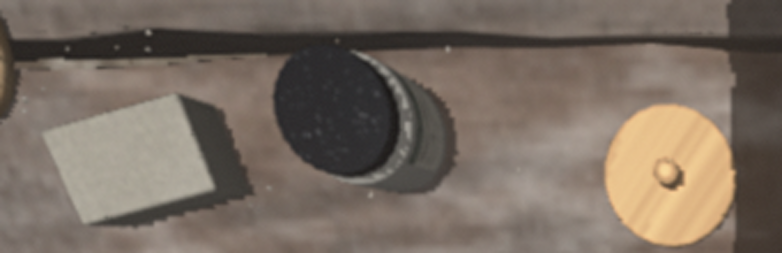

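View pics/w1b.png

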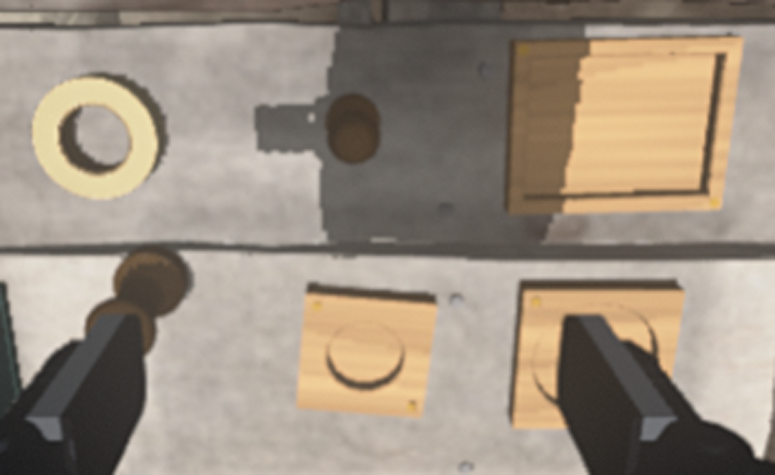

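```bash
python3 - <<'E'
from h import *
d=dict(np.load('pics/w1.npz'))
A=lambda x,y:(x/2.3-.3,y/2.3-.3);B=lambda x,y:(180+x/2.5-.3,130+y/2.5-.3)
print('disc',onz(d,*A(670,175),.010),'peg',onz(d,*A(665,170),.034))
bl=np.array([onz(d,*A(*p),.026) for p in [(43,132),(178,94),(215,189),(88,223)]]);print('block',bl.round(4),bl.mean(0));e=np.diff(np.r_[bl,bl[:1]],axis=0);print(np.linalg.norm(e,axis=1),np.degrees(np.arctan2(e[:,1],e[:,0])))
print('jar',onz(d,*A(336,113),.058),'head',onz(d,*B(355,138),.046))
for n,q in dict(ss=[(309,292),(436,298),(423,416),(298,407)],js=[(524,286),(684,289),(676,430),(511,428)],tray=[(514,41),(742,37),(721,209),(508,212)]).items():
    w=np.array([onz(d,*B(*p),.014) for p in q]);e=np.diff(np.r_[w,w[:1]],axis=0);print(n,w.mean(0),np.linalg.norm(e,axis=1).round(3))
print(onz(d,*B(367,354),.014), 'recess in sstand')
E
```

```text
disc [ 0.42364472 -0.08605403  0.01      ] peg [ 0.42451888 -0.08612496  0.034     ]
block [[ 0.4025 -0.3923  0.026 ]
 [ 0.3873 -0.3202  0.026 ]
 [ 0.43   -0.3116  0.026 ]
 [ 0.4449 -0.3813  0.026 ]] [ 0.41616713 -0.35137006  0.026     ]
[0.07366674 0.04351279 0.07129576 0.04374978] [ 101.93502389   11.37684998  -77.90770815 -165.51383609]
jar [ 0.40357503 -0.2268932   0.058     ] head [ 0.54723447 -0.05020222  0.046     ]
ss [ 0.6819765  -0.04361561  0.014     ] [0.071 0.077 0.074 0.075]
js [0.6863791  0.09019328 0.014     ] [0.09  0.093 0.099 0.092]
tray [0.54962123 0.08800112 0.014     ] [0.114 0.091 0.115 0.09 ]
[ 0.68136922 -0.04330665  0.014     ] recess in sstand
```

Positions agree between the views to about 3 mm: stamp (0.547,-0.050), its stand (0.683,-0.044). I'll grasp the stamp now.

>>> drive_tool(increments=[[[-0.0015,0.001,0.03],0,-1],[[0,0,0.03],0,-1],[[0,0,0.03],0,-1],[[0,0,0.03],0,-1],[[0,0,0.03],0,-1],[[0,0,0.03],0,-1],[[0,0,0.002],0,-1],[[0,0,0],0,1],[[0,0,0],0,1],[[0,0,0],0,1],[[0,0,0],0,1],[[0,0,0],0,1]], newtons=40)

```text
t: 3.12
position: [0.548, -0.0499, 0.0352]
orientation: [[-1.0, -0.0, 0.002], [-0.0, 1.0, -0.0], [-0.002, -0.0, -1.0]]
wrist_force: [0.8, -0.1, -0.3]
gripper_width: 0.0253
```

>>> drive_tool(increments=[[[0,0,0],0,1],[[0,0,0],0,1],[[0,0,0],0,1],[[0,0,0],0,1],[[0,0,0],0,1]])

```text
t: 3.53
position: [0.5481, -0.0501, 0.035]
orientation: [[-1.0, 0.0, 0.002], [0.0, 1.0, -0.0], [-0.002, -0.0, -1.0]]
wrist_force: [-0.6, -0.6, 7.6]
gripper_width: 0.0173
```

```bash
python3 - <<'E'
from h import *
d=shot('wrist','w2');s=ctrl.get_state();print(s['t'],s['position'],s['gripper_width'],s['wrist_force'])
E
```

```text
3.5833 [ 0.54811333 -0.050047    0.03498921] 0.017395049688363 [-0.06154823 -0.13055951  8.14135264]
```

View pics/w2.png

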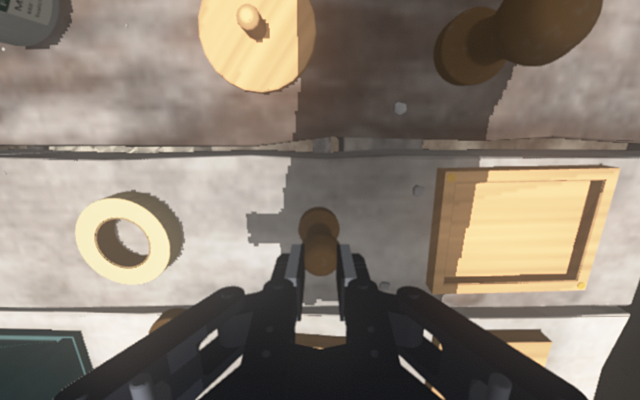

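```bash
python3 - <<'E'
from h import *
d=dict(np.load('pics/w2.npz'))
for z in (.0,.027,.035,.046,.058): print(z,proj(d,[.548,-.05,z]).round(1), proj(d,[.559,-.0415,z]).round(1),proj(d,[.537,-.0415,z]).round(1))
print(-d['R'].T@d['t'])
a=cv2.imread('pics/w2.png')[190:330,240:400];cv2.imwrite('pics/w2a.png',cv2.resize(a,None,fx=4,fy=4,interpolation=cv2.INTER_CUBIC))
E
```

```text
0.0 [320.1 224.8] [331.6 238.7] [332.  210.5]
0.027 [320.1 240.3] [333.2 255.7] [333.7 224.2]
0.035 [320.1 245.7] [333.7 261.7] [334.3 229. ]
0.046 [320.1 254. ] [334.6 270.9] [335.2 236.4]
0.058 [320.1 264.4] [335.6 282.3] [336.3 245.7]
[ 0.47213594 -0.04992605  0.19364303]
```

View pics/w2a.png

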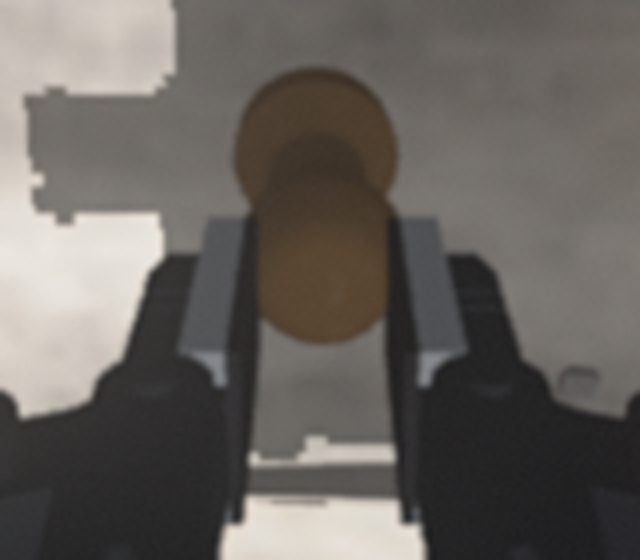

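```bash
python3 - <<'E'
from h import *
for n in ('side','scene'):
    d=shot(n,n+'1')
    for z in (0,.027,.046): print(z,proj(d,[.548,-.05,z]).round(1))
    u,v=proj(d,[.548,-.05,.03]).astype(int)
    a=cv2.imread(f'pics/{n}1.png')[v-50:v+40,u-60:u+60];cv2.imwrite(f'pics/{n}1a.png',cv2.resize(a,None,fx=5,fy=5,interpolation=cv2.INTER_CUBIC));print(u-60,v-50)
E
```

```text
0 [357.8 217. ]
0.027 [358.5 211.1]
0.046 [359.  206.8]
298 160
0 [310.4 185.7]
0.027 [310.1 178.7]
0.046 [309.9 173.6]
250 127
```

View pics/side1a.png

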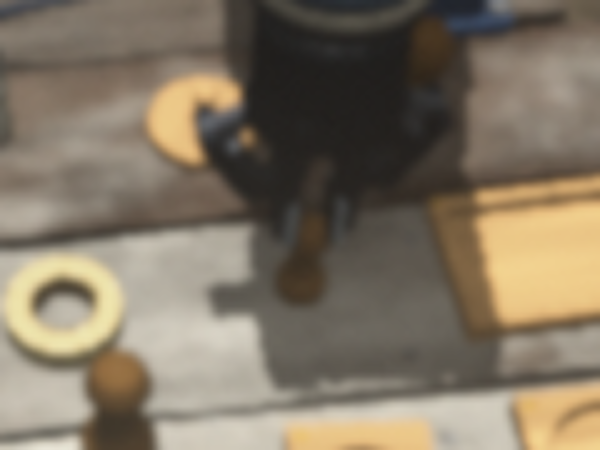

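View pics/scene1a.png

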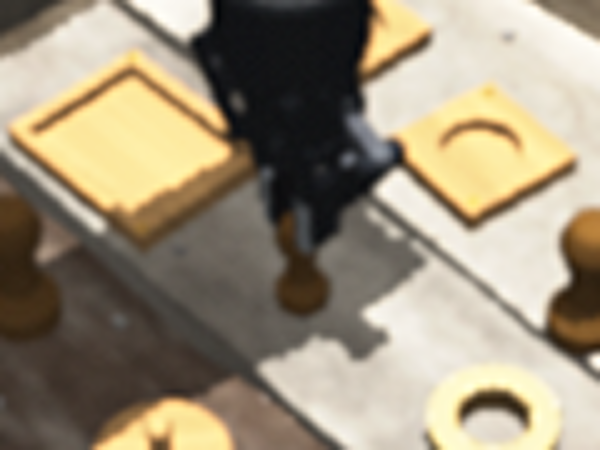

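Width reads 17 mm instead of 27 mm, with 8 N upward. The pads seem to sit off the head's widest part, so I'll open and look again before regrasping.

>>> drive_tool(increments=[[[0,0,0],0,0.2],[[0,0,0],0,0.2],[[0,0,0],0,0.2],[[0,0,0],0,0.2]])

```text
t: 4.02
position: [0.5472, -0.0499, 0.0339]
orientation: [[-1.0, -0.0, -0.0], [-0.0, 1.0, 0.0], [0.0, 0.0, -1.0]]
wrist_force: [0.2, -0.2, -0.7]
gripper_width: 0.0342
```

```bash
python3 - <<'E'
from h import *
d=shot('wrist','w3');s=ctrl.get_state();print(s['t'],s['position'],s['gripper_width'],s['wrist_force'])
a=cv2.imread('pics/w3.png')[170:330,220:420];cv2.imwrite('pics/w3a.png',cv2.resize(a,None,fx=3.7,fy=3.7,interpolation=cv2.INTER_CUBIC))
E
```

```text
4.0667 [ 0.54710879 -0.04987674  0.03387686] 0.03415799105815178 [ 0.76726764 -0.61300087 -0.17125882]
```

View pics/w3a.png

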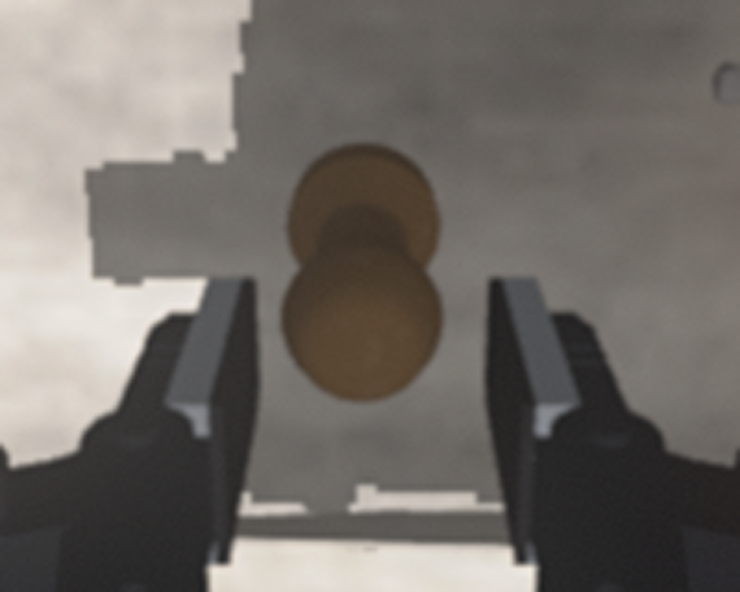

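The picture shows the tips near the height of the head's top, so the pads are higher than the numbers suggest. I'll go 16 mm lower, which is safe under either reading, and look again.

>>> drive_tool(increments=[[[-0.001,0,0.004],0,0.2],[[-0.001,0,0.004],0,0.2],[[0,0,0.004],0,0.2],[[0,0,0.004],0,0.2],[[0,0,0],0,0.2],[[0,0,0],0,0.2]])

```text
t: 4.57
position: [0.5489, -0.0498, 0.0175]
orientation: [[-1.0, -0.0, -0.001], [-0.0, 1.0, 0.0], [0.001, 0.0, -1.0]]
wrist_force: [0.3, 0.1, 0.3]
gripper_width: 0.0345
```

```bash
python3 - <<'E'
from h import *
d=shot('wrist','w4');s=ctrl.get_state();print(s['t'],s['position'],s['gripper_width'],s['wrist_force'])
a=cv2.imread('pics/w4.png')[170:330,220:420];cv2.imwrite('pics/w4a.png',cv2.resize(a,None,fx=3.7,fy=3.7,interpolation=cv2.INTER_CUBIC))
d=shot('side','side2');u,v=298,160
a=cv2.imread('pics/side2.png')[v:v+90,u:u+120];cv2.imwrite('pics/side2a.png',cv2.resize(a,None,fx=5,fy=5,interpolation=cv2.INTER_CUBIC))
E
```

```text
4.6167 [ 0.5490711  -0.04985403  0.01778801] 0.03414226188169978 [ 0.09658673 -0.47929907  0.338089  ]
```

View pics/w4a.png

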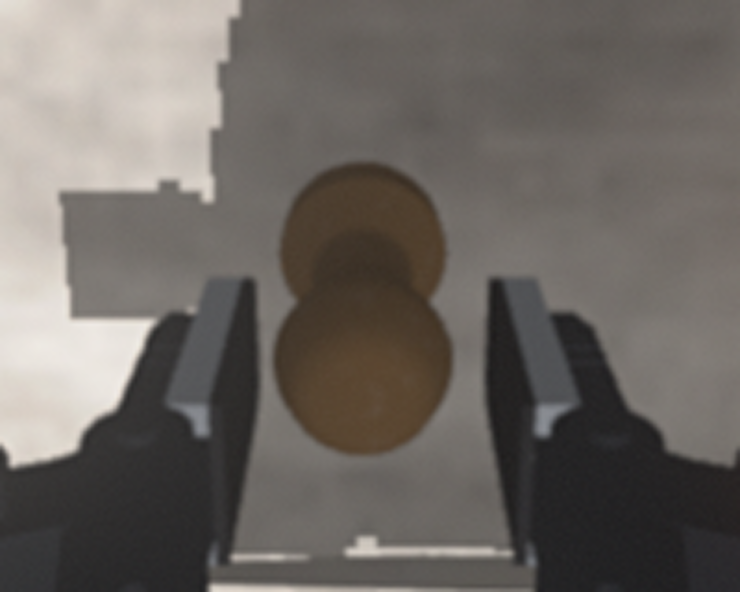

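View pics/side2a.png

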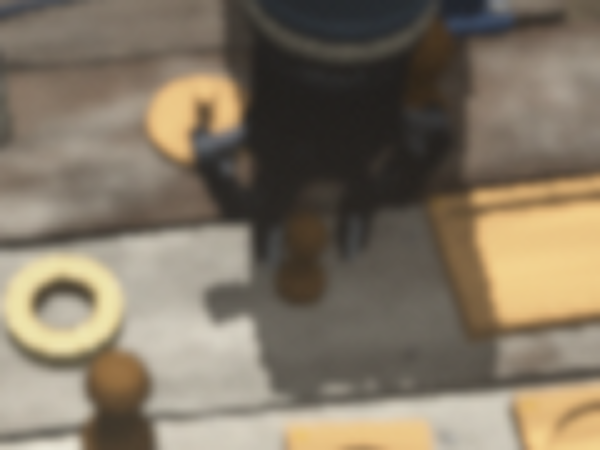

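Now the head lies between the pads (the tips sit about 8 mm above the reported TCP at this opening). Closing.

>>> drive_tool(increments=[[[0,0,0],0,1],[[0,0,0],0,1],[[0,0,0],0,1],[[0,0,0],0,1],[[0,0,0],0,1]], newtons=40)

```text
t: 5.08
position: [0.5495, -0.0499, 0.0182]
orientation: [[-1.0, -0.0, 0.001], [-0.0, 1.0, -0.0], [-0.001, -0.0, -1.0]]
wrist_force: [-0.4, -0.5, 5.6]
gripper_width: 0.0233
```

```bash
python3 - <<'E'
from h import *
d=shot('wrist','w5');s=ctrl.get_state();print(s['t'],s['position'],s['gripper_width'],s['wrist_force'])
a=cv2.imread('pics/w5.png')[170:330,220:420];cv2.imwrite('pics/w5a.png',cv2.resize(a,None,fx=3.7,fy=3.7,interpolation=cv2.INTER_CUBIC))
E
```

```text
5.1333 [ 0.54943399 -0.04988599  0.01818618] 0.023630621644710248 [-0.86028709  1.29278349  5.06596953]
```

View pics/w5a.png

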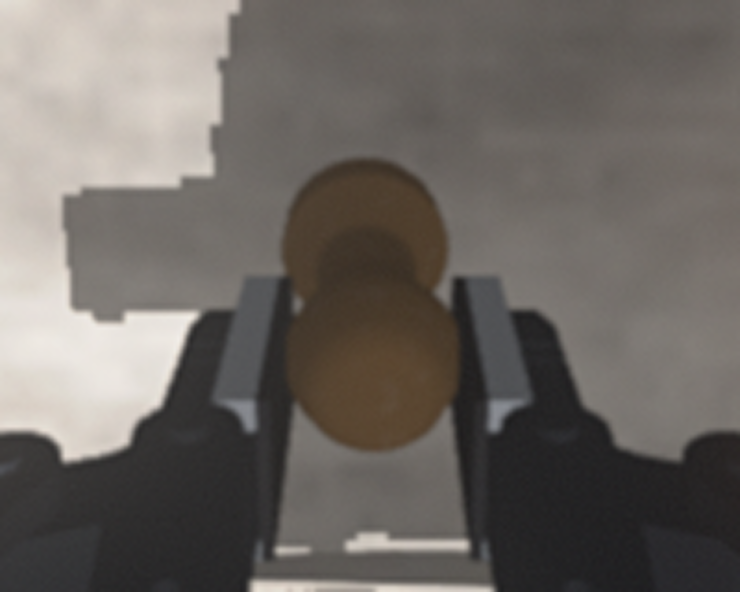

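>>> drive_tool(increments=[[[0,0,-0.01],0,1],[[0,0,-0.02],0,1],[[0,0,-0.02],0,1],[[0,0,-0.02],0,1],[[0,0,0],0,1],[[0,0,0],0,1]])

```text
t: 5.63
position: [0.5499, -0.0499, 0.0892]
orientation: [[-1.0, -0.0, 0.002], [-0.0, 1.0, -0.0], [-0.002, -0.0, -1.0]]
wrist_force: [-0.5, 1.2, -1.2]
gripper_width: 0.0232
```

```bash
python3 - <<'E'
from h import *
d=shot('wrist','w6');s=ctrl.get_state();print(s['t'],s['position'],s['gripper_width'],s['wrist_force'])
a=cv2.imread('pics/w6.png')[170:330,220:420];a=cv2.resize(a,None,fx=3,fy=3,interpolation=cv2.INTER_CUBIC)
d=shot('side','side3');u,v=298,130
cv2.imwrite('pics/w6a.png',a)
a=cv2.imread('pics/side3.png')[v:v+120,u:u+120];cv2.imwrite('pics/side3a.png',cv2.resize(a,None,fx=5,fy=5,interpolation=cv2.INTER_CUBIC))
E
```

```text
5.6833 [ 0.54922165 -0.04983616  0.08814567] 0.02355291874386761 [-0.79127377  0.0662568  -0.19416486]
```

View pics/w6a.png

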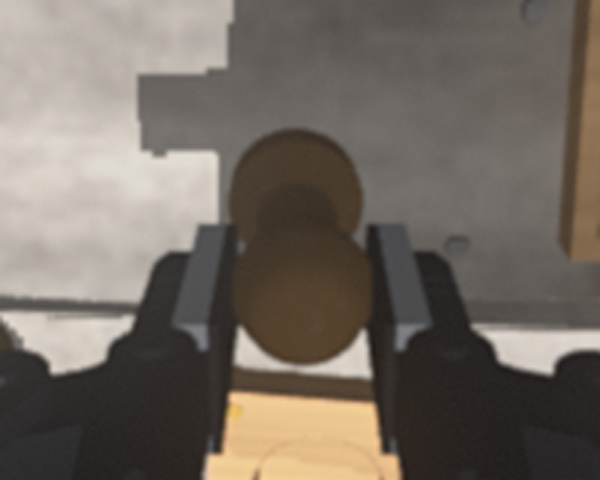

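View pics/side3a.png

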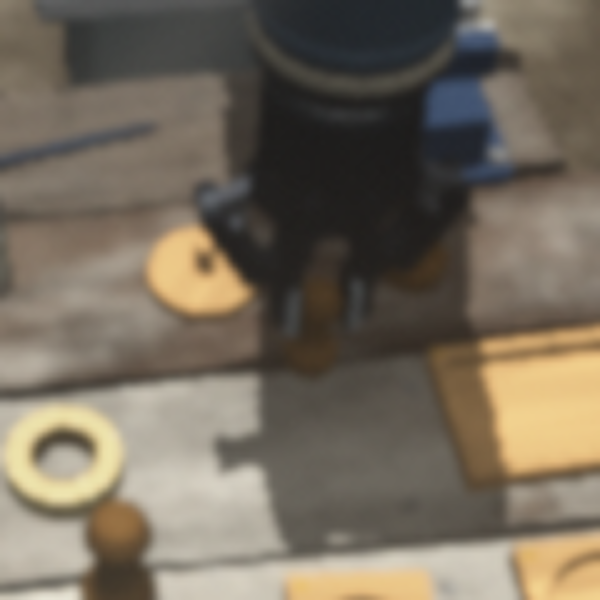

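The stamp is lifted, upright and clear of the bench. I'll compute its offset in the hand, then the move.

```bash
python3 - <<'E'
from h import *
d=dict(np.load('pics/w6.npz')); T=np.array([.5492,-.0498,.0882])
print('head ray at z',onz(d,320.3,267.5,T[2]+.027)-T, 'foot', onz(d,220+296/3,170+197/3,T[2]-.018+.006)-T)
# stand recess circle in this view? refine stand
w1=dict(np.load('pics/w1.npz'))
f=200/np.tan(np.radians(float(d['fovy']))/2)
E
```

```text
head ray at z [8.01007687e-04 3.32581743e-05 2.70000000e-02] foot [-0.00036287 -0.00101872 -0.012     ]
```

>>> drive_tool(increments=[[[-0.022,0,0],0,1],[[-0.022,0,0],0,1],[[-0.022,0.002,0],0,1],[[-0.022,0.002,0],0,1],[[-0.022,0.002,0],0,1],[[-0.022,0,0],0,1],[[0,0,0],0,1],[[0,0,0],0,1]])

```text
t: 6.4
position: [0.681, -0.0437, 0.0861]
orientation: [[-1.0, -0.0, -0.002], [-0.0, 1.0, 0.0], [0.002, 0.0, -1.0]]
wrist_force: [-0.2, 0.0, -1.6]
gripper_width: 0.0234
```

```bash
python3 - <<'E'
from h import *
d=shot('wrist','w7');s=ctrl.get_state();print(s['t'],s['position'],s['orientation'].round(3),s['gripper_width'])
a=cv2.imread('pics/w7.png')[100:340,160:480];cv2.imwrite('pics/w7a.png',cv2.resize(a,None,fx=2.4,fy=2.4,interpolation=cv2.INTER_CUBIC))
E
```

```text
6.45 [ 0.68046295 -0.04376837  0.08651565] [[-1.    -0.    -0.002]
 [-0.     1.     0.   ]
 [ 0.002  0.    -1.   ]] 0.023685015352974494
```

View pics/w7a.png

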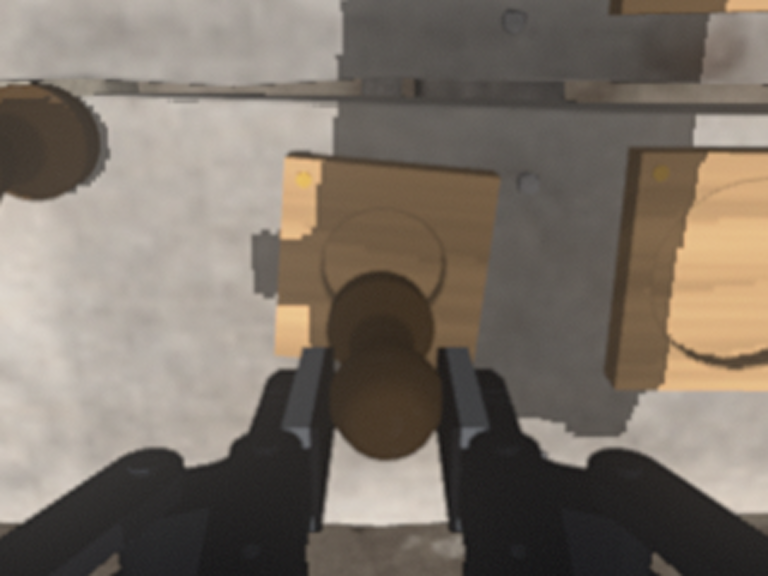

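```bash
python3 - <<'E'
from h import *
d=dict(np.load('pics/w7.npz'));B=lambda x,y:(160+x/2.4-.3,100+y/2.4-.3)
for p in [(321,265),(446,265),(384,208),(289,156),(499,175)]: print(p,onz(d,*B(*p),.014)[:2].round(4))
for p in [(634,149),(608,389)]: print('js',onz(d,*B(*p),.014)[:2].round(4))
print('js recess bottom',onz(d,*B(735,365),.014)[:2].round(4))
E
```

```text
(321, 265) [ 0.6817 -0.0665]
(446, 265) [ 0.6817 -0.0219]
(384, 208) [ 0.6608 -0.044 ]
(289, 156) [ 0.6427 -0.0763]
(499, 175) [ 0.6492 -0.0046]
js [0.6402 0.0409]
js [0.7311 0.0409]
js recess bottom [0.7212 0.0878]
```

>>> drive_tool(increments=[[[-0.002,0,0.02],0,1],[[0,0,0.02],0,1],[[0,0,0.012],0,1],[[0,0,0.004],0,1],[[0,0,0.004],0,1],[[0,0,0],0,1],[[0,0,0],0,1]])

```text
t: 7.03
position: [0.6833, -0.0439, 0.0288]
orientation: [[-1.0, -0.0, 0.001], [-0.0, 1.0, -0.0], [-0.001, -0.0, -1.0]]
wrist_force: [0.1, 0.1, -0.8]
gripper_width: 0.0234
```

>>> drive_tool(increments=[[[0,0,0.003],0,1],[[0,0,0.002],0,1],[[0,0,0.001],0,1],[[0,0,0],0,1],[[0,0,0],0,1]])

```text
t: 7.45
position: [0.6835, -0.0439, 0.0223]
orientation: [[-1.0, -0.0, 0.001], [-0.0, 1.0, -0.0], [-0.001, -0.0, -1.0]]
wrist_force: [0.0, 0.2, 2.9]
gripper_width: 0.0239
```

Contact is at the expected height (0.0223, 2.9 N). I'll release, rise and check, opening only part-way first.

>>> drive_tool(increments=[[[0,0,0],0,0.2],[[0,0,0],0,0.2],[[0,0,0],0,0.2],[[0,0,-0.01],0,0.2],[[0,0,-0.03],0,0.2],[[0,0,-0.04],0,-1],[[0,0,-0.04],0,-1],[[0,0,-0.04],0,-1],[[0,0,0],0,-1]])

```text
t: 8.2
position: [0.6859, -0.044, 0.1916]
orientation: [[-1.0, -0.0, 0.011], [-0.0, 1.0, -0.001], [-0.011, -0.001, -1.0]]
wrist_force: [1.2, -0.3, 0.4]
gripper_width: 0.0804
```

```bash
python3 - <<'E'
from h import *
d=shot('wrist','w8');s=ctrl.get_state();print(s['t'],s['position'],s['gripper_width'])
a=cv2.imread('pics/w8.png')[100:300,160:480];cv2.imwrite('pics/w8a.png',cv2.resize(a,None,fx=2.4,fy=2.4,interpolation=cv2.INTER_CUBIC))
E
```

```text
8.25 [ 0.68532813 -0.04396461  0.18764572] 0.08480145132917219
```

View pics/w8a.png

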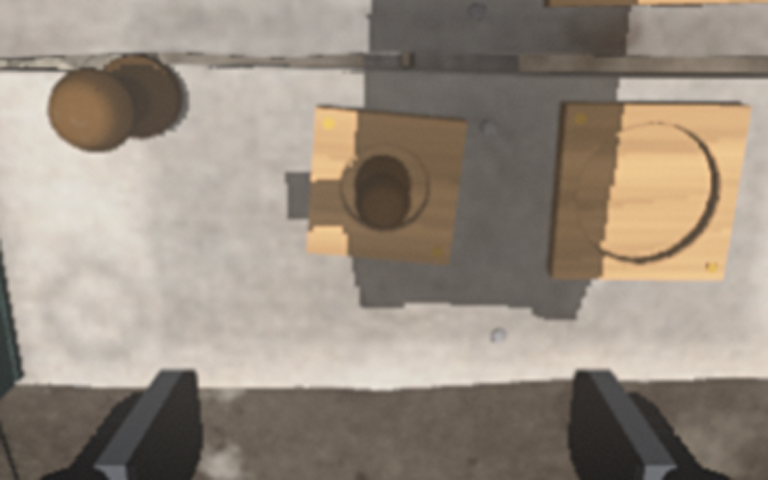

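The stamp stands in its recess. Next the jar.

>>> drive_tool(increments=[[[0.028,-0.0185,0],0,-1],[[0.028,-0.0185,0],0,-1],[[0.028,-0.0185,0],0,-1],[[0.028,-0.0185,0],0,-1],[[0.028,-0.0185,0],0,-1],[[0.028,-0.0185,0],0,-1],[[0.028,-0.0185,0],0,-1],[[0.028,-0.0185,0],0,-1],[[0.028,-0.0185,0],0,-1],[[0.028,-0.0175,0],0,-1],[[0,0,0],0,-1],[[0,0,0],0,-1]])

```text
t: 9.25
position: [0.402, -0.2285, 0.1822]
orientation: [[-1.0, 0.002, 0.0], [0.002, 1.0, -0.0], [-0.0, -0.0, -1.0]]
wrist_force: [0.0, -0.1, 0.1]
gripper_width: 0.0857
```

```bash
python3 - <<'E'
from h import *
d=dict(np.load('pics/w8.npz'));B=lambda x,y:(160+x/2.4-.3,100+y/2.4-.3)
w=np.array([onz(d,*B(*p),.014)[:2] for p in [(565,102),(750,105),(724,279),(549,277)]]);print('js',w,w.mean(0))
d=shot('wrist','w9');s=ctrl.get_state();print(s['t'],s['position'],s['orientation'].round(3),s['gripper_width'])
E
```

```text
js [[0.64043446 0.04297999]
 [0.64161424 0.13325871]
 [0.73156099 0.13418049]
 [0.73038871 0.04180136]] [0.6859996  0.08805514]
9.3 [ 0.40300938 -0.22802208  0.18208123] [[-1.     0.001  0.   ]
 [ 0.001  1.     0.   ]
 [-0.     0.    -1.   ]] 0.08509927810221626
```

View pics/w9.png

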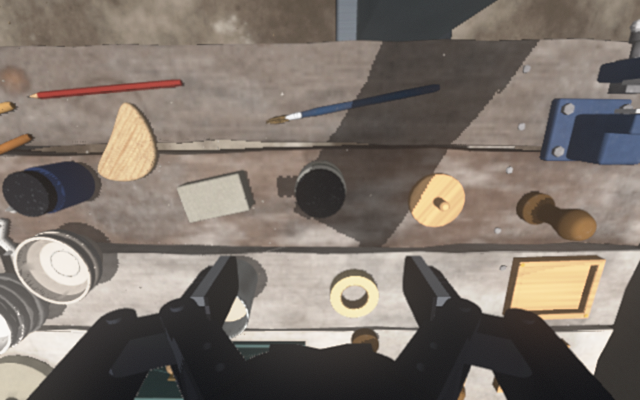

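```bash
python3 - <<'E'
import cv2
a=cv2.imread('pics/w9.png')[150:240,170:480];cv2.imwrite('pics/w9a.png',cv2.resize(a,None,fx=2.5,fy=2.5,interpolation=cv2.INTER_CUBIC))
E
```

```text
(no output)
```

View pics/w9a.png

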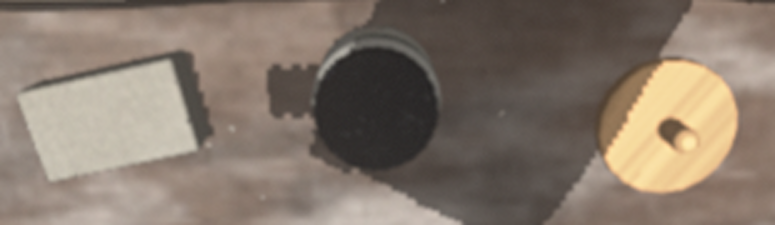

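```bash
python3 - <<'E'
from h import *
d=dict(np.load('pics/w9.npz'));A=lambda x,y:(170+x/2.5-.3,150+y/2.5-.3)
print('jar lid',onz(d,*A(377,106),.058),'L/R',onz(d,*A(316,106),.058)[1],onz(d,*A(438,106),.058)[1],'top/bot',onz(d,*A(377,46),.058)[0],onz(d,*A(377,168),.058)[0])
print('disc',onz(d,*A(668,126),.01),'peg',onz(d,*A(686,142),.034))
bl=np.array([onz(d,*A(*p),.026) for p in [(20,94),(172,58),(198,152),(50,180)]]);e=np.diff(np.r_[bl,bl[:1]],axis=0);print('block',bl.round(4),bl.mean(0),np.linalg.norm(e,axis=1),np.degrees(np.arctan2(e[:,1],e[:,0])))
E
```

```text
jar lid [ 0.4005816  -0.22802024  0.058     ] L/R -0.2531187767866058 -0.2029216079944193 top/bot 0.3757243365135301 0.4276489031592803
disc [ 0.42357907 -0.08635055  0.01      ] peg [ 0.4241362  -0.08749303  0.034     ]
block [[ 0.4028 -0.3913  0.026 ]
 [ 0.3864 -0.3201  0.026 ]
 [ 0.4309 -0.3118  0.026 ]
 [ 0.4448 -0.3834  0.026 ]] [ 0.41621924 -0.3516368   0.026     ] [0.07313621 0.04528956 0.07291989 0.04274418] [ 102.92300605   10.53594439  -79.0708143  -169.25685778]
```

Jar centre is (0.401,-0.228), lid 50–52 mm, consistent with the given size. Descend and grip.

>>> drive_tool(increments=[[[0.002,0,0.03],0,-1],[[0,0,0.032],0,-1],[[0,0,0.032],0,-1],[[0,0,0.032],0,-1],[[0,0,0.02],0,-1],[[0,0,0.012],0,-1],[[0,0,0.008],0,-1],[[0,0,0],0,-1]])

```text
t: 9.97
position: [0.401, -0.2269, 0.0145]
orientation: [[-1.0, -0.001, -0.002], [-0.001, 1.0, 0.001], [0.002, 0.001, -1.0]]
wrist_force: [-0.6, -0.1, 0.2]
gripper_width: 0.0857
```

>>> drive_tool(increments=[[[0,0,0],0,1],[[0,0,0],0,1],[[0,0,0],0,1],[[0,0,0],0,1],[[0,0,0],0,1],[[0,0,0],0,1]], newtons=40)

```text
t: 10.47
position: [0.4021, -0.2283, 0.0172]
orientation: [[-1.0, -0.0, 0.002], [-0.0, 1.0, -0.001], [-0.002, -0.001, -1.0]]
wrist_force: [-2.2, 0.8, 10.6]
gripper_width: 0.0525
```

```bash
python3 - <<'E'
from h import *
d=shot('wrist','w10');s=ctrl.get_state();print(s['t'],s['position'],s['gripper_width'],s['wrist_force'])
E
```

```text
10.5167 [ 0.40213022 -0.22830538  0.01723856] 0.051747625205113064 [-1.08171058  1.2801551  11.6505627 ]
```

View pics/w10.png

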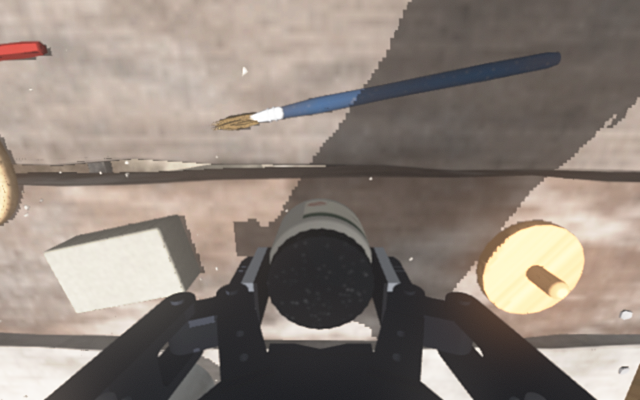

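Grip holds (readings run about 4 mm low, as they did with the stamp). Lifting the jar and carrying it over.

>>> drive_tool(increments=[[[0,0,-0.01],0,1],[[0,0,-0.02],0,1],[[0,0,-0.03],0,1],[[0,0,-0.03],0,1],[[0,0,-0.03],0,1],[[0,0,0],0,1],[[0,0,0],0,1]])

```text
t: 11.1
position: [0.4024, -0.2285, 0.1378]
orientation: [[-1.0, -0.0, 0.003], [-0.0, 1.0, -0.002], [-0.003, -0.002, -1.0]]
wrist_force: [0.5, 1.0, -2.3]
gripper_width: 0.0523
```

```bash
python3 - <<'E'
from h import *
d=shot('wrist','w11');s=ctrl.get_state();print(s['t'],s['position'],s['gripper_width'],s['wrist_force'])
E
```

```text
11.15 [ 0.40155802 -0.22807059  0.13633113] 0.052210466509454566 [ 0.15610659 -0.22430989 -2.54286392]
```

View pics/w11.png

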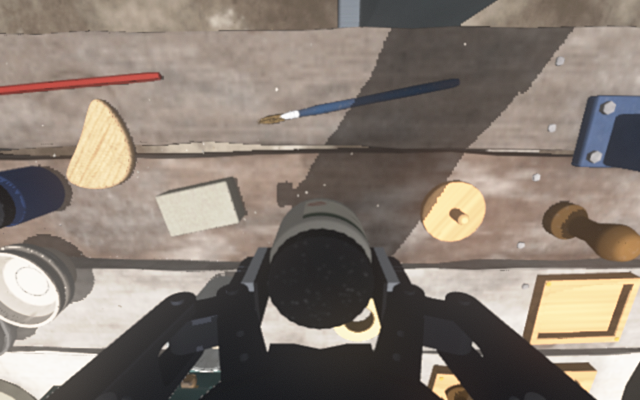

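>>> drive_tool(increments=[[[-0.0237,0.0263,0],0,1],[[-0.0237,0.0263,0],0,1],[[-0.0237,0.0263,0],0,1],[[-0.0237,0.0263,0],0,1],[[-0.0237,0.0263,0],0,1],[[-0.0237,0.0263,0],0,1],[[-0.0237,0.0263,0],0,1],[[-0.0237,0.0263,0],0,1],[[-0.0237,0.0263,0],0,1],[[-0.0237,0.0263,0],0,1],[[-0.0237,0.0263,0],0,1],[[-0.0237,0.0263,0],0,1]])

```text
t: 12.15
position: [0.6857, 0.0892, 0.1342]
orientation: [[-1.0, -0.0, -0.002], [-0.0, 1.0, -0.0], [0.002, -0.0, -1.0]]
wrist_force: [1.5, -0.9, -1.4]
gripper_width: 0.0521
```

>>> drive_tool(increments=[[[0,0,0],0,1],[[0,0,0],0,1],[[0,0,0],0,1]])

```text
t: 12.4
position: [0.6848, 0.0875, 0.1343]
orientation: [[-1.0, -0.0, -0.002], [-0.0, 1.0, -0.001], [0.002, -0.001, -1.0]]
wrist_force: [-0.9, -0.2, -1.5]
gripper_width: 0.0521
```

```bash
python3 - <<'E'
from h import *
d=shot('wrist','w12');s=ctrl.get_state();print(s['t'],s['position'],s['orientation'].round(3),s['gripper_width'])
E
```

```text
12.45 [0.684728   0.08708495 0.13502691] [[-1.     0.    -0.002]
 [ 0.     1.    -0.   ]
 [ 0.002 -0.    -1.   ]] 0.05216667891017225
```

View pics/w12.png

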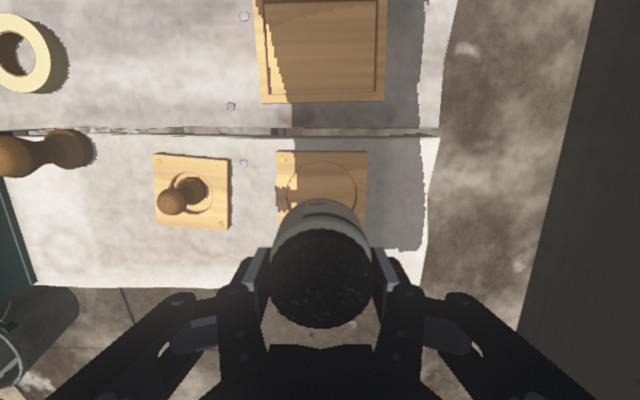

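>>> drive_tool(increments=[[[-0.0015,0.0005,0.02],0,1],[[0,0,0.03],0,1],[[0,0,0.03],0,1],[[0,0,0.015],0,1],[[0,0,0.008],0,1],[[0,0,0],0,1],[[0,0,0],0,1]])

```text
t: 13.03
position: [0.6871, 0.0877, 0.0339]
orientation: [[-1.0, 0.001, 0.001], [0.001, 1.0, 0.0], [-0.001, 0.0, -1.0]]
wrist_force: [-0.8, -0.4, -1.8]
gripper_width: 0.0518
```

```bash
python3 - <<'E'
from h import *
d=dict(np.load('pics/w12.npz'))
print([onz(d,*p,.014)[:2].round(4) for p in [(287,190),(357,190),(322,150),(276,151),(367,152)]])
d=shot('wrist','w13');s=ctrl.get_state();print(s['t'],s['position'],s['gripper_width'],s['wrist_force'])
E
```

```text
[array([0.6798, 0.054 ]), array([0.6798, 0.1249]), array([0.6398, 0.0894]), array([0.6407, 0.0446]), array([0.6417, 0.1332])]
13.0833 [0.68769744 0.08790827 0.03456107] 0.05209465399860953 [ 0.08582498  0.10473943 -0.52581594]
```

View pics/w13.png

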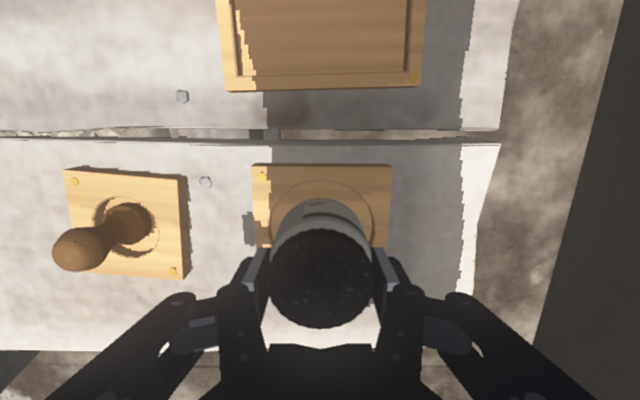

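>>> drive_tool(increments=[[[0.0005,0.0007,0.005],0,1],[[0,0,0.004],0,1],[[0,0,0.003],0,1],[[0,0,0.002],0,1],[[0,0,0],0,1],[[0,0,0],0,1]])

```text
t: 13.58
position: [0.6869, 0.0891, 0.0212]
orientation: [[-1.0, -0.0, 0.002], [-0.0, 1.0, 0.0], [-0.002, 0.0, -1.0]]
wrist_force: [-11.4, -0.6, 26.4]
gripper_width: 0.052
```

It reached the expected floor height (0.0212). I'll open gently, rise and look.

>>> drive_tool(increments=[[[0,0,-0.001],0,1],[[0,0,0],0,-1],[[0,0,0],0,-1],[[0,0,0],0,-1],[[0,0,0],0,-1],[[0,0,-0.02],0,-1],[[0,0,-0.03],0,-1],[[0,0,-0.04],0,-1],[[0,0,-0.04],0,-1],[[0,0,-0.03],0,-1],[[0,0,0],0,-1]])

```text
t: 14.5
position: [0.6889, 0.0893, 0.187]
orientation: [[-1.0, -0.0, 0.009], [-0.0, 1.0, 0.001], [-0.009, 0.001, -1.0]]
wrist_force: [0.8, -0.3, 0.2]
gripper_width: 0.0849
```

```bash
python3 - <<'E'
from h import *
d=shot('wrist','w14');s=ctrl.get_state();print(s['t'],s['position'],s['gripper_width'])
a=cv2.imread('pics/w14.png')[80:300,160:480];cv2.imwrite('pics/w14a.png',cv2.resize(a,None,fx=2.4,fy=2.4,interpolation=cv2.INTER_CUBIC))
E
```

```text
14.55 [0.68833376 0.08917227 0.18355462] 0.0856112027445066
```

View pics/w14a.png

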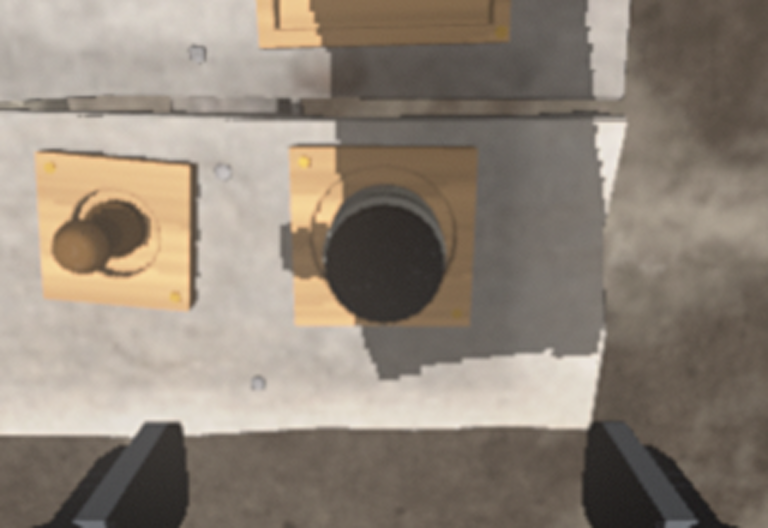

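```bash
python3 - <<'E'
from h import *
d=dict(np.load('pics/w14.npz'));B=lambda x,y:(160+x/2.4-.3,80+y/2.4-.3)
w=np.array([onz(d,*B(*p),.014)[:2] for p in [(290,146),(478,148),(470,325),(296,324)]]);print('js',w.mean(0))
print('lid',onz(d,*B(385,263),.062), 'L/R',onz(d,*B(328,263),.062)[1],onz(d,*B(443,263),.062)[1],'recess y',onz(d,*B(312,235),.014)[1],onz(d,*B(457,235),.014)[1])
E
```

```text
js [0.68615593 0.08880542]
lid [0.68576294 0.08948057 0.062     ] L/R 0.0650579681575428 0.1143365982046199 recess y 0.053419969132379716 0.12517124332657736
```

The jar is seated: lid centre (0.686,0.089), stand (0.686,0.089). Next is the tape roll. I'll roll the tool 30° so the fingers clear the drawer corner and the big stamp.

>>> drive_tool(increments=[[[0.0135,-0.0272,0],0,-0.7],[[0.0135,-0.0272,0],0,-0.7],[[0.0135,-0.0272,0],0,-0.7],[[0.0135,-0.0272,0],0,-0.7],[[0.0135,-0.0272,0],0,-0.7],[[0.0135,-0.0272,0],0,-0.7],[[0.0135,-0.0272,0],0,-0.7],[[0.0135,-0.0272,0],0,-0.7],[[0.0135,-0.0272,0],0,-0.7],[[0.0135,-0.0272,0],0,-0.7],[[0,0,0],0.105,-0.7],[[0,0,0],0.105,-0.7]])

```text
t: 15.55
position: [0.5503, -0.1845, 0.1788]
orientation: [[-0.977, 0.215, -0.002], [0.215, 0.977, 0.0], [0.002, 0.0, -1.0]]
wrist_force: [0.9, 0.2, -0.8]
gripper_width: 0.0727
```

>>> drive_tool(increments=[[[0,0,0],0.105,-0.7],[[0,0,0],0.105,-0.7],[[0,0,0],0.105,-0.7],[[0,0,0.03],0,-0.7],[[0,0,0.02],0,-0.7],[[0,0,0.02],0,-0.7],[[0,0,0],0,-0.7],[[0,0,0],0,-0.7]])

```text
t: 16.22
position: [0.5505, -0.1827, 0.1088]
orientation: [[-0.865, 0.501, -0.003], [0.501, 0.865, 0.001], [0.003, -0.001, -1.0]]
wrist_force: [1.3, 0.0, 0.1]
gripper_width: 0.0724
```

```bash
python3 - <<'E'
from h import *
d=shot('wrist','w15');s=ctrl.get_state();print(s['t'],s['position'],s['orientation'].round(3),s['gripper_width'])
E
```

```text
16.2667 [ 0.55141757 -0.18297068  0.11006685] [[-0.865  0.501 -0.001]
 [ 0.501  0.865  0.   ]
 [ 0.001 -0.    -1.   ]] 0.07270119932194033
```

View pics/w15.png

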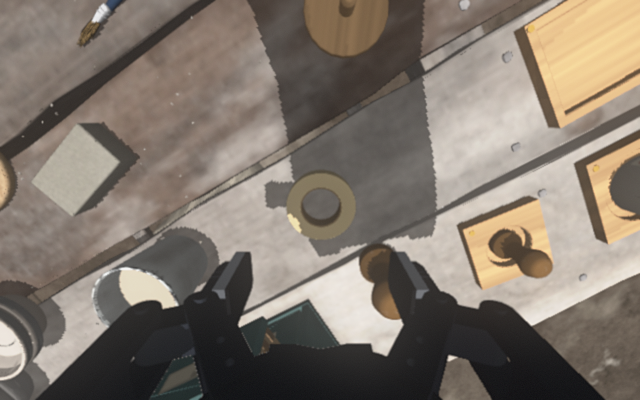

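```bash
python3 - <<'E'
from h import *
d=dict(np.load('pics/w15.npz'));hsv=cv2.cvtColor(d['img'],cv2.COLOR_RGB2HSV)
m=np.zeros((400,640),np.uint8);m[165:245,282:360]=cv2.inRange(hsv,(14,70,60),(34,255,255))[165:245,282:360]
m=cv2.morphologyEx(m,cv2.MORPH_OPEN,np.ones((3,3)))
cs,_=cv2.findContours(m,cv2.RETR_EXTERNAL,cv2.CHAIN_APPROX_NONE);c=max(cs,key=cv2.contourArea)[:,0]
w=np.array([onz(d,*p,.019)[:2] for p in c.astype(float)]);print(c.min(0),c.max(0),cv2.minEnclosingCircle(w.astype(np.float32)),cv2.fitEllipse(w.astype(np.float32)*1000))
C=np.array(cv2.fitEllipse(w.astype(np.float32)*1000)[0])/1000-d['R'].dot([0,0,0])[:2]
s=ctrl.get_state();print(s['orientation'].T@np.array([*(C-s['position'][:2]),0]))
E
```

```text
[306 173] [354 228] ((0.5507401823997498, -0.17535649240016937), 0.02914373390376568) ((551.6990966796875, -177.50491333007812), (48.00692367553711, 49.66352081298828), 147.7555389404297)
[2.49481347e-03 4.87132435e-03 9.88829877e-07]
```

```bash
python3 - <<'E'
from h import *
d=dict(np.load('pics/w15.npz'))
a=cv2.imread('pics/w15.png')[155:260,260:380];cv2.imwrite('pics/w15a.png',cv2.resize(a,None,fx=5,fy=5,interpolation=cv2.INTER_CUBIC))
for p in [(321,205),(286,205),(356,205),(321,170),(321,240)]: print(onz(d,*p,.019))
E
```

```text
[ 0.55219866 -0.18256422  0.019     ]
[ 0.5361137  -0.21032556  0.019     ]
[ 0.5682813  -0.15480685  0.019     ]
[ 0.52420279 -0.16637009  0.019     ]
[ 0.58240486 -0.20003638  0.019     ]
```

View pics/w15a.png

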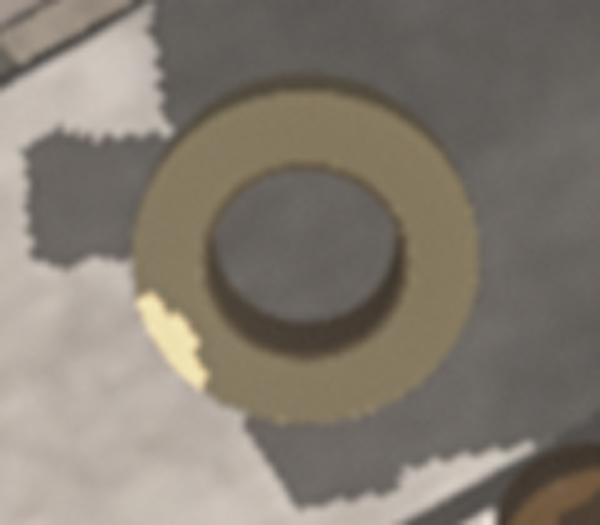

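The ring is centred at (0.553,-0.183). Descending.

>>> drive_tool(increments=[[[-0.0013,0.0007,0.03],0,-0.7],[[0,0,0.03],0,-0.7],[[0,0,0.03],0,-0.7],[[0,0,0.012],0,-0.7],[[0,0,0.006],0,-0.7],[[0,0,0],0,-0.7],[[0,0,0],0,-0.7]])

```text
t: 16.85
position: [0.5541, -0.1834, 0.0033]
orientation: [[-0.865, 0.501, 0.002], [0.501, 0.865, -0.001], [-0.002, 0.0, -1.0]]
wrist_force: [-0.2, -0.0, 0.7]
gripper_width: 0.0727
```

```bash
python3 - <<'E'
from h import *
d=shot('wrist','w16');s=ctrl.get_state();print(s['t'],s['position'],s['gripper_width'],s['wrist_force'])
a=cv2.imread('pics/w16.png')[150:350,180:460];cv2.imwrite('pics/w16a.png',cv2.resize(a,None,fx=2.7,fy=2.7,interpolation=cv2.INTER_CUBIC))
d=shot('side','side4');u,v=proj(d,[.553,-.183,.02]).astype(int);print(proj(d,[.581,-.134,0]),proj(d,[.581,-.134,.03]),u,v)
a=cv2.imread('pics/side4.png')[v-60:v+40,u-60:u+60];cv2.imwrite('pics/side4a.png',cv2.resize(a,None,fx=5,fy=5,interpolation=cv2.INTER_CUBIC))
E
```

```text
16.9 [ 0.5542989  -0.18347482  0.00360682] 0.07257817871944393 [ 0.03594833 -0.57355539  1.44489506]
[329.60404218 230.03909013] [329.73004839 223.63899179] 310 219
```

View pics/w16a.png

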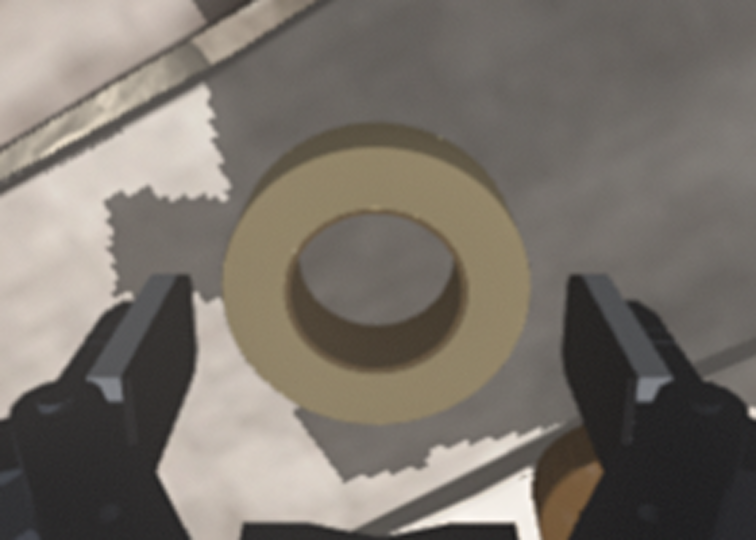

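View pics/side4a.png

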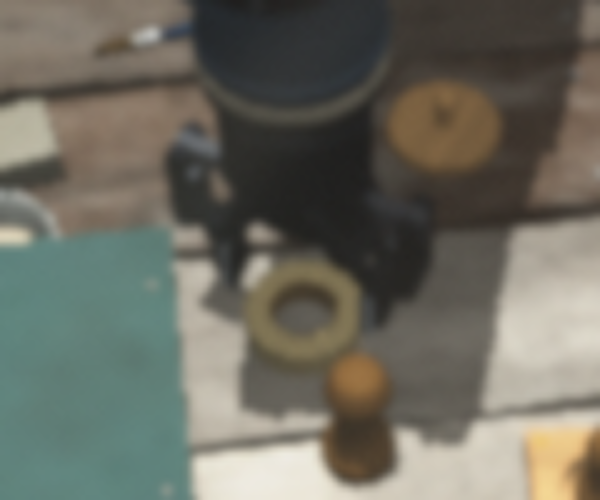

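>>> drive_tool(increments=[[[0,0,0.004],0,-0.7],[[0,0,0.004],0,-0.7],[[0,0,0.003],0,-0.7],[[0,0,0],0,-0.7],[[0,0,0],0,-0.7]])

```text
t: 17.37
position: [0.5529, -0.1831, -0.0093]
orientation: [[-0.865, 0.501, -0.0], [0.501, 0.865, 0.0], [0.0, -0.0, -1.0]]
wrist_force: [0.2, 0.1, 0.8]
gripper_width: 0.0727
```

```bash
python3 - <<'E'
from h import *
d=shot('wrist','w17');s=ctrl.get_state();print(s['t'],s['position'],s['gripper_width'],s['wrist_force'])
a=cv2.imread('pics/w17.png')[150:350,180:460];cv2.imwrite('pics/w17a.png',cv2.resize(a,None,fx=2.7,fy=2.7,interpolation=cv2.INTER_CUBIC))
E
```

```text
17.4167 [ 0.55305972 -0.18307791 -0.0091222 ] 0.072754880693696 [ 0.14397795 -0.56732493  0.22122968]
```

View pics/w17a.png

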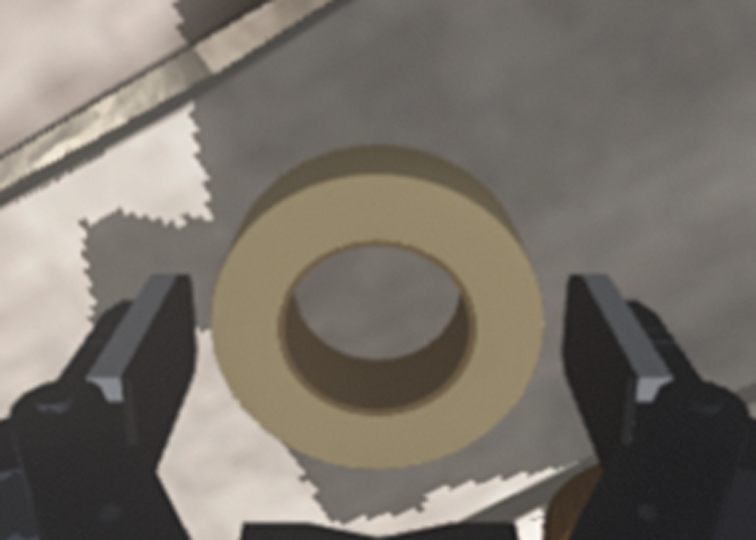

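>>> drive_tool(increments=[[[0,0,0.002],0,-0.7],[[0,0,0.001],0,-0.7],[[0,0,0],0,1],[[0,0,0],0,1],[[0,0,0],0,1],[[0,0,0],0,1],[[0,0,0],0,1]], newtons=35)

```text
t: 18.0
position: [0.5531, -0.1831, -0.012]
orientation: [[-0.865, 0.501, 0.0], [0.501, 0.865, 0.0], [-0.0, 0.0, -1.0]]
wrist_force: [-2.4, 0.5, 5.0]
gripper_width: 0.0619
```

Width reads 61.9 mm for a 64 mm ring, so it is gripped. Small lift, then look.

>>> drive_tool(increments=[[[0,0,-0.01],0,1],[[0,0,-0.02],0,1],[[0,0,-0.03],0,1],[[0,0,-0.03],0,1],[[0,0,0],0,1],[[0,0,0],0,1]])

```text
t: 18.5
position: [0.5544, -0.1836, 0.0801]
orientation: [[-0.865, 0.501, 0.003], [0.501, 0.865, -0.001], [-0.004, 0.001, -1.0]]
wrist_force: [-0.7, 0.3, -1.2]
gripper_width: 0.0617
```

```bash
python3 - <<'E'
from h import *
d=shot('wrist','w18');s=ctrl.get_state();print(s['t'],s['position'],s['gripper_width'],s['wrist_force'])
E
```

```text
18.55 [ 0.55344774 -0.1832435   0.07855797] 0.061547191514931696 [-0.75305863  0.31288097 -1.27366884]
```

View pics/w18.png

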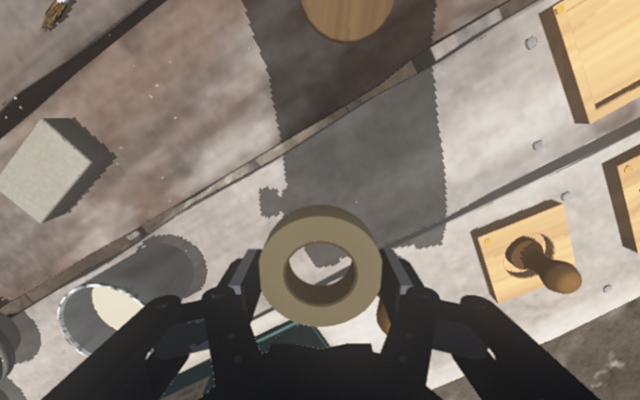

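>>> drive_tool(increments=[[[0.027,0.003,0],0,1],[[0.027,0.003,0],0,1],[[0.027,0.003,0],0,1],[[0.027,0.003,0],0,1],[[0.027,0.003,0],0,1],[[0.0256,0.0038,0],0,1],[[0,0,0],0,1],[[0,0,0],0,1],[[0,0,0],0,1]])

```text
t: 19.3
position: [0.4236, -0.0864, 0.0775]
orientation: [[-0.866, 0.501, -0.0], [0.501, 0.866, -0.0], [0.0, -0.0, -1.0]]
wrist_force: [0.4, -0.1, -0.5]
gripper_width: 0.0617
```

```bash
python3 - <<'E'
from h import *
d=shot('wrist','w19');s=ctrl.get_state();print(s['t'],s['position'],s['orientation'].round(3),s['gripper_width'])
a=cv2.imread('pics/w19.png')[130:340,200:440];cv2.imwrite('pics/w19a.png',cv2.resize(a,None,fx=2.8,fy=2.8,interpolation=cv2.INTER_CUBIC))
E
```

```text
19.35 [ 0.42386646 -0.08662677  0.07759997] [[-0.865  0.501 -0.   ]
 [ 0.501  0.865 -0.   ]
 [ 0.    -0.    -1.   ]] 0.06164988803222625
```

View pics/w19a.png

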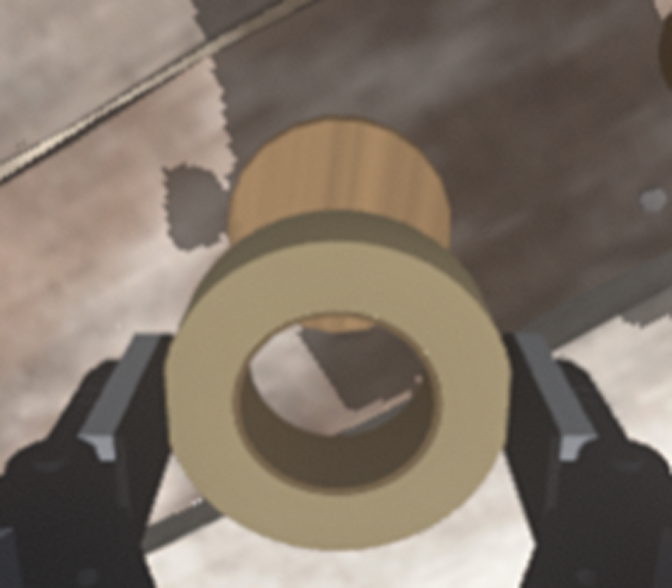

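```bash
python3 - <<'E'
from h import *
d=dict(np.load('pics/w19.npz'));B=lambda x,y:(200+x/2.8-.3,130+y/2.8-.3)
p=onz(d,*B(340,117),.010)[:2];xt=np.array([-.865,.501]);print(p, 'centre',p-.034*xt, 'L',onz(d,*B(229,215),.01)[:2],'R',onz(d,*B(452,215),.01)[:2])
q=onz(d,*B(338,241),.0776+.012+.019)[:2];print('ring ctr from top edge',q-.032*xt, onz(d,*B(339,395),.0776+.031)[:2])
E
```

```text
[ 0.39503458 -0.06876013] centre [ 0.42444458 -0.08579413] L [ 0.40400984 -0.11222893] R [ 0.43738539 -0.05461393]
ring ctr from top edge [ 0.42496419 -0.08684416] [ 0.42300469 -0.08549392]
```

Ring and disc centres agree within 1.5 mm. Lowering.

>>> drive_tool(increments=[[[0,0,0.02],0,1],[[0,0,0.02],0,1],[[0,0,0.014],0,1],[[0,0,0.01],0,1],[[0,0,0.006],0,1],[[0,0,0.004],0,1],[[0,0,0],0,1],[[0,0,0],0,1]])

```text
t: 20.02
position: [0.4239, -0.0866, 0.0041]
orientation: [[-0.865, 0.501, 0.0], [0.501, 0.865, -0.0], [-0.0, 0.0, -1.0]]
wrist_force: [0.6, -0.1, -0.1]
gripper_width: 0.0618
```

>>> drive_tool(increments=[[[0,0,0.003],0,1],[[0,0,0.002],0,1],[[0,0,0.001],0,1],[[0,0,0],0,1],[[0,0,0],0,1]])

```text
t: 20.43
position: [0.4237, -0.0864, -0.0019]
orientation: [[-0.865, 0.501, 0.0], [0.501, 0.865, -0.0], [-0.0, 0.0, -1.0]]
wrist_force: [-0.6, -0.5, 0.5]
gripper_width: 0.0613
```

>>> drive_tool(increments=[[[0,0,0.0015],0,1],[[0,0,0],0,1],[[0,0,0],0,-0.8],[[0,0,0],0,-0.8],[[0,0,0],0,-0.8],[[0,0,-0.01],0,-0.8],[[0,0,-0.03],0,-0.8],[[0,0,-0.03],0,-0.8],[[0,0,-0.03],0,-1],[[0,0,-0.03],0,-1],[[0,0,-0.03],0,-1],[[0,0,0],0,-1]])

```text
t: 21.43
position: [0.4259, -0.0868, 0.1614]
orientation: [[-0.865, 0.501, 0.007], [0.501, 0.865, -0.001], [-0.006, 0.002, -1.0]]
wrist_force: [0.5, -0.2, 1.1]
gripper_width: 0.0854
```

```bash
python3 - <<'E'
from h import *
d=shot('wrist','w20');s=ctrl.get_state();print(s['t'],s['position'],s['orientation'].round(3),s['gripper_width'])
a=cv2.imread('pics/w20.png')[100:300,0:480];cv2.imwrite('pics/w20a.png',cv2.resize(a,None,fx=1.65,fy=1.65,interpolation=cv2.INTER_CUBIC))
E
```

```text
21.4833 [ 0.42520841 -0.0867066   0.15889144] [[-0.865  0.501  0.005]
 [ 0.501  0.865 -0.001]
 [-0.004  0.001 -1.   ]] 0.08562428790744113
```

View pics/w20.png

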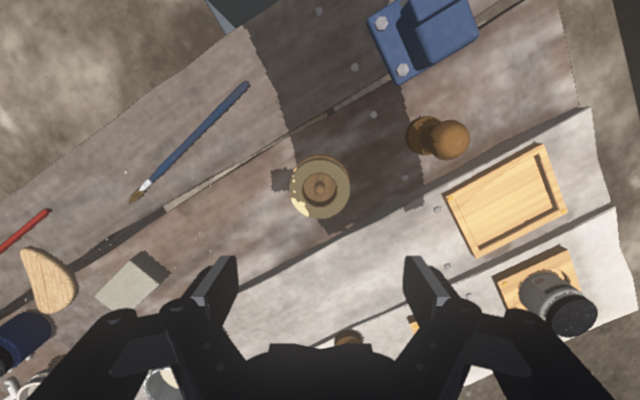

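The ring is over the peg on its disc at (320,186). Next the sanding block.

>>> drive_tool(increments=[[[-0.0156,-0.0293,0],0,-1],[[-0.0156,-0.0293,0],0,-1],[[-0.0156,-0.0293,0],0,-1],[[-0.0156,-0.0293,0],0,-1],[[-0.0156,-0.0293,0],0,-1],[[-0.0156,-0.0293,0],0,-1],[[-0.0156,-0.0293,0],0,-1],[[-0.0156,-0.0293,0],0,-1],[[0,0,0],0.12,-1],[[0,0,0],0.12,-1],[[0,0,0],0.12,-1],[[0,0,0],0.12,-1]])

```text
t: 22.48
position: [0.4136, -0.3517, 0.1551]
orientation: [[-0.531, 0.847, -0.001], [0.847, 0.531, 0.001], [0.002, -0.001, -1.0]]
wrist_force: [-0.4, 0.3, -0.7]
gripper_width: 0.0854
```

>>> drive_tool(increments=[[[0,0,0],0.12,-1],[[0,0,0],0.12,-1],[[0,0,0],0.12,-1],[[0,0,0],0,-1],[[0,0,0],0,-1]])

```text
t: 22.9
position: [0.4138, -0.3515, 0.1556]
orientation: [[-0.208, 0.978, -0.001], [0.978, 0.208, 0.001], [0.001, -0.001, -1.0]]
wrist_force: [0.0, -0.4, 0.2]
gripper_width: 0.0856
```

```bash
python3 - <<'E'
from h import *
d=shot('wrist','w21');s=ctrl.get_state();print(s['t'],s['position'],s['orientation'].round(3),s['gripper_width'])
E
```

```text
22.95 [ 0.41388579 -0.35157039  0.15577824] [[-0.209  0.978 -0.001]
 [ 0.978  0.209  0.001]
 [ 0.001 -0.001 -1.   ]] 0.08545864201168445
```

View pics/w21.png

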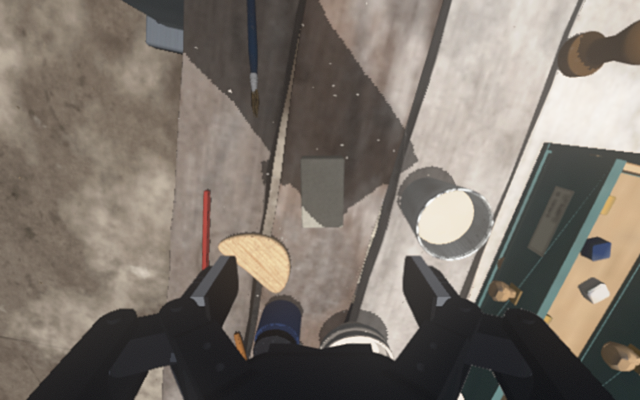

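```bash
python3 - <<'E'
from h import *
d=dict(np.load('pics/w21.npz'));s=ctrl.get_state();R=s['orientation'];P=s['position']
for n,p,z in [('block c',(322.5,192.5),.026),('bl',(301,228),.026),('tr',(344,157),.026),('cup rim c',(455,222),.079),('cup left',(412,225),.079),('scraper right',(290,285),.005),('scraper top',(255,235),.005),('navy top-right',(301,310),.06),('bowl top',(355,312),.05)]:
    w=onz(d,*p,z); print(n,w.round(4),'tool',(R.T@(w-P)).round(4))
E
```

```text
block c [ 0.4164 -0.3509  0.026 ] tool [0.     0.0027 0.1298]
bl [ 0.4019 -0.3949  0.026 ] tool [-0.0399 -0.0207  0.1298]
tr [ 0.4299 -0.3101  0.026 ] tool [0.0371 0.0244 0.1298]
cup rim c [ 0.5338 -0.3393  0.079 ] tool [-0.0131  0.1199  0.0767]
cup left [ 0.4972 -0.35    0.079 ] tool [-0.0159  0.0818  0.0767]
scraper right [ 0.4031 -0.4816  0.005 ] tool [-0.125  -0.0377  0.1507]
scraper top [ 0.3507 -0.4235  0.005 ] tool [-0.0572 -0.0768  0.1508]
navy top-right [ 0.4191 -0.473   0.06  ] tool [-0.1199 -0.0203  0.0957]
bowl top [ 0.4788 -0.4708  0.05  ] tool [-0.1303  0.0387  0.1057]
```

The block is aligned with the tool and 45 x 77 mm across its top face, smaller than the stated 59 x 82. It is the only grey block in view, so the grip width will tell. The cup's edge is 2 cm clear of the fingers. Descending with the jaws partly closed.

>>> drive_tool(increments=[[[0,0.0027,0.02],0,-0.7],[[0,0,0.03],0,-0.7],[[0,0,0.03],0,-0.7],[[0,0,0.03],0,-0.7],[[0,0,0.03],0,-0.7],[[0,0,0.01],0,-0.7],[[0,0,0.006],0,-0.7],[[0,0,0],0,-0.7]])

```text
t: 23.62
position: [0.4165, -0.351, 0.0001]
orientation: [[-0.206, 0.979, -0.001], [0.979, 0.206, 0.001], [0.001, -0.001, -1.0]]
wrist_force: [0.6, 0.2, -0.9]
gripper_width: 0.0721
```

```bash
python3 - <<'E'
from h import *
d=shot('wrist','w22');s=ctrl.get_state();print(s['t'],s['position'],s['gripper_width'],s['wrist_force'])
E
```

```text
23.6667 [ 0.41706042 -0.35152332  0.0011889 ] 0.072751796880401 [0.34085531 0.82522304 0.52542179]
```

View pics/w22.png

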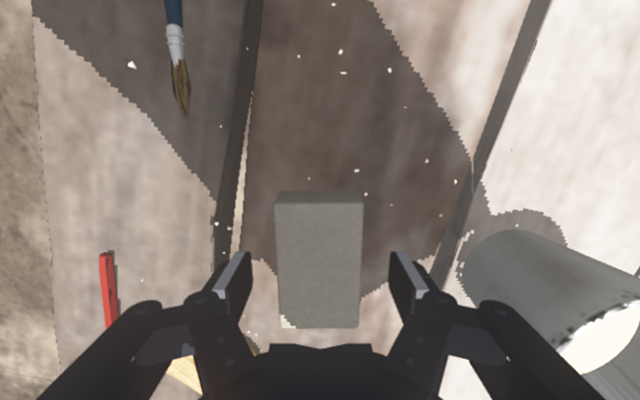

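>>> drive_tool(increments=[[[0,0,0.003],0,-0.7],[[0,0,0],0,1],[[0,0,0],0,1],[[0,0,0],0,1],[[0,0,0],0,1],[[0,0,0],0,1],[[0,0,0],0,1],[[0,0,0],0,1]], newtons=40)

```text
t: 24.33
position: [0.4172, -0.3516, -0.0016]
orientation: [[-0.205, 0.979, 0.001], [0.979, 0.205, -0.001], [-0.001, 0.001, -1.0]]
wrist_force: [-0.9, 0.1, 7.3]
gripper_width: 0.0438
```

```bash
python3 - <<'E'
from h import *
d=shot('wrist','w23');s=ctrl.get_state();print(s['t'],s['position'],s['gripper_width'],s['wrist_force'])
E
```

```text
24.3833 [ 0.41720242 -0.35158888 -0.00158845] 0.044039133586554965 [-1.5953769   1.27897447  8.19130949]
```

View pics/w23.png

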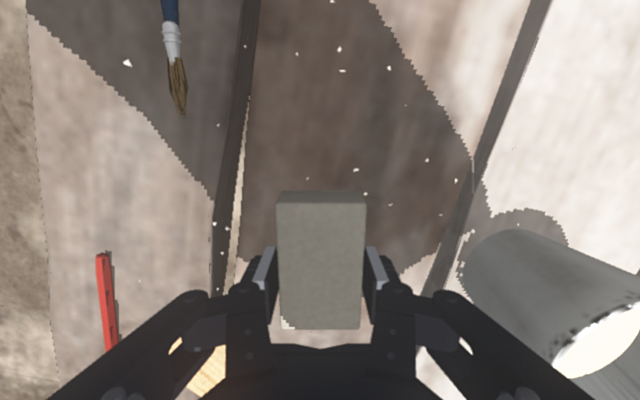

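The block's real width is about 46 mm, not 59. Before going on I'll check both overview pictures for another grey block.

```bash
python3 - <<'E'
import cv2
a=cv2.imread('pics/scene0.png')[180:400,320:640];cv2.imwrite('pics/sc_r.png',cv2.resize(a,None,fx=2.4,fy=2.4,interpolation=cv2.INTER_CUBIC))
a=cv2.imread('pics/side0.png')[90:340,0:320];cv2.imwrite('pics/sd_r.png',cv2.resize(a,None,fx=2.3,fy=2.3,interpolation=cv2.INTER_CUBIC))
E
```

```text
(no output)
```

View pics/sc_r.png

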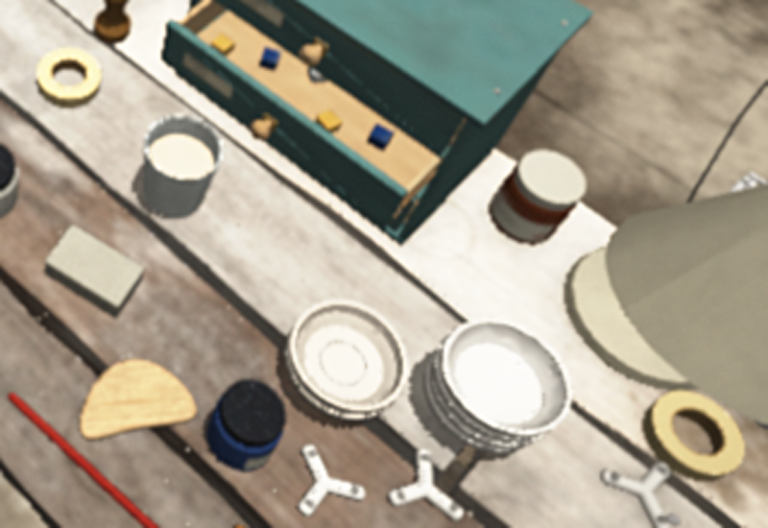

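View pics/sd_r.png

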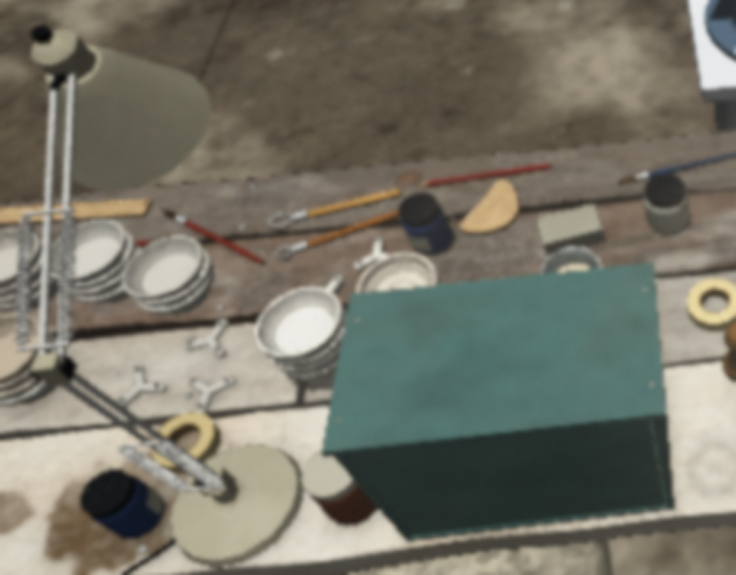

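There is no other block. 45 x 75 mm turned by 12° has a bounding box of 59 x 82, so this is the block and the stated sizes are its extents as it lies. I'll lift it and turn it halfway (6°), so it stays well within 0.3 rad whichever way its y axis is defined, and it still fits the recess.

>>> drive_tool(increments=[[[0,0,-0.01],0,1],[[0,0,-0.02],0,1],[[0,0,-0.03],0,1],[[0,0,-0.03],0,1],[[0,0,-0.03],0,1],[[0,0,0],0.105,1],[[0,0,0],0,1],[[0,0,0],0,1]])

```text
t: 25.05
position: [0.4167, -0.3511, 0.1178]
orientation: [[-0.103, 0.995, 0.0], [0.995, 0.103, -0.0], [-0.0, 0.0, -1.0]]
wrist_force: [-0.4, 0.1, -2.0]
gripper_width: 0.0438
```

```bash
python3 - <<'E'
from h import *
d=shot('wrist','w24');s=ctrl.get_state();print(s['t'],s['position'],s['orientation'].round(3),s['gripper_width'],s['wrist_force'])
print(s['orientation'].T@(np.array([.5497,.088,0])-s['position']))
E
```

```text
25.1 [ 0.41636635 -0.35088222  0.11708314] [[-0.104  0.995 -0.001]
 [ 0.995  0.104  0.001]
 [ 0.001 -0.001 -1.   ]] 0.04412697409983084 [ 0.28816267  0.03401254 -0.52465089]
[0.42258385 0.17827444 0.11723928]
```

View pics/w24.png

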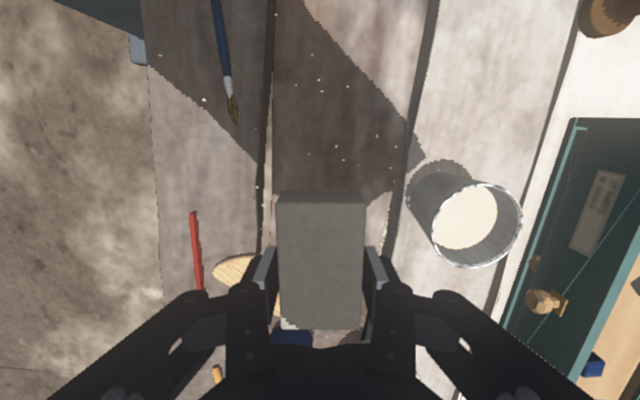

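>>> drive_tool(increments=[[[0.03,0.0127,0],0,1],[[0.03,0.0127,0],0,1],[[0.03,0.0127,0],0,1],[[0.03,0.0127,0],0,1],[[0.03,0.0127,0],0,1],[[0.03,0.0127,0],0,1],[[0.03,0.0127,0],0,1],[[0.03,0.0127,0],0,1],[[0.03,0.0127,0],0,1],[[0.03,0.0127,0],0,1],[[0.03,0.0127,0],0,1],[[0.03,0.0127,0],0,1]])

```text
t: 26.1
position: [0.5315, 0.024, 0.1165]
orientation: [[-0.104, 0.995, -0.002], [0.995, 0.104, -0.0], [0.0, -0.002, -1.0]]
wrist_force: [0.7, -0.8, -0.9]
gripper_width: 0.0437
```

>>> drive_tool(increments=[[[0.03,0.0127,0],0,1],[[0.03,0.0127,0],0,1],[[0,0,0],0,1],[[0,0,0],0,1],[[0,0,0],0,1]])

```text
t: 26.52
position: [0.5505, 0.0843, 0.1165]
orientation: [[-0.103, 0.995, -0.002], [0.995, 0.103, -0.001], [-0.0, -0.002, -1.0]]
wrist_force: [-0.3, 0.5, -0.4]
gripper_width: 0.0441
```

```bash
python3 - <<'E'
from h import *
d=shot('wrist','w25');s=ctrl.get_state();print(s['t'],s['position'],s['orientation'].round(3),s['gripper_width'],s['wrist_force'])
print(s['orientation'].T@(np.array([.5497,.088,0])-s['position']))
E
```

```text
26.5667 [0.55062195 0.0838183  0.11682406] [[-0.101  0.995 -0.001]
 [ 0.995  0.101 -0.   ]
 [-0.    -0.001 -1.   ]] 0.04392028062604227 [ 0.17483046 -0.27737065 -0.00692315]
[ 0.00428609 -0.0003306   0.11682345]
```

View pics/w25.png

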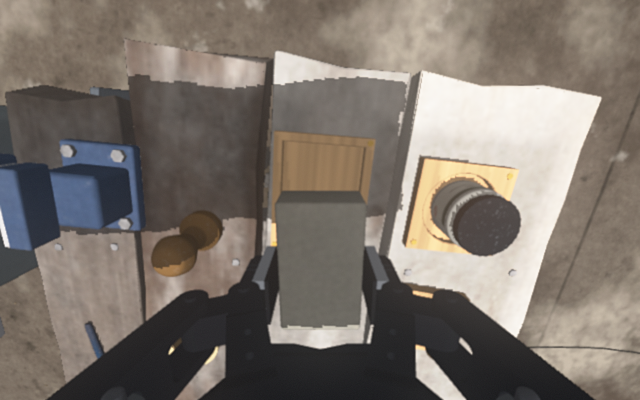

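>>> drive_tool(increments=[[[0.004,0,0.02],0,1],[[0,0,0.03],0,1],[[0,0,0.03],0,1],[[0,0,0.012],0,1],[[0,0,0.006],0,1],[[0,0,0],0,1],[[0,0,0],0,1]])

```text
t: 27.15
position: [0.5512, 0.088, 0.0201]
orientation: [[-0.1, 0.995, 0.001], [0.995, 0.1, 0.0], [-0.0, 0.001, -1.0]]
wrist_force: [-0.3, -0.4, 0.2]
gripper_width: 0.0437
```

```bash
python3 - <<'E'
from h import *
d=shot('wrist','w26');s=ctrl.get_state();print(s['t'],s['position'],s['gripper_width'],s['wrist_force'])
print(s['orientation'].T@(np.array([.5497,.088,0])-s['position']))
E
```

```text
27.2 [0.55160467 0.08820214 0.02057178] 0.04409557200144144 [0.16580821 0.89981644 0.58325113]
[-1.08891301e-05 -1.94655047e-03  2.05688469e-02]
```

View pics/w26.png

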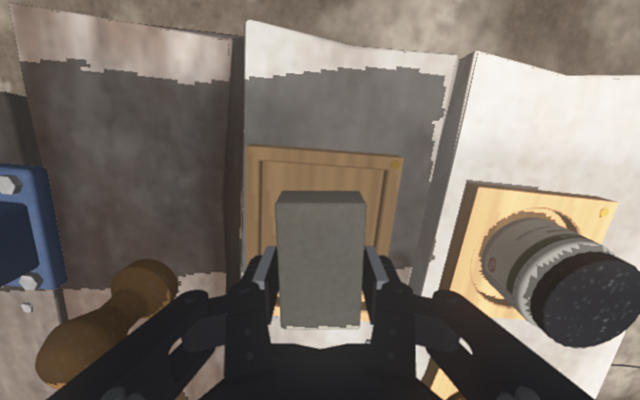

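>>> drive_tool(increments=[[[0,-0.001,0.006],0,1],[[0,0,0.005],0,1],[[0,0,0.003],0,1],[[0,0,0.002],0,1],[[0,0,0],0,1],[[0,0,0],0,1]])

```text
t: 27.7
position: [0.5498, 0.0885, 0.0033]
orientation: [[-0.101, 0.995, -0.0], [0.995, 0.101, -0.0], [-0.0, -0.0, -1.0]]
wrist_force: [0.1, 0.6, -1.5]
gripper_width: 0.0438
```

>>> drive_tool(increments=[[[0,0,0.001],0,1],[[0,0,0],0,1],[[0,0,0],0,-0.15],[[0,0,0],0,-0.15],[[0,0,0],0,-0.15]])

```text
t: 28.12
position: [0.55, 0.0885, 0.0025]
orientation: [[-0.101, 0.995, 0.0], [0.995, 0.101, 0.0], [-0.0, 0.0, -1.0]]
wrist_force: [-0.6, 0.5, -0.5]
gripper_width: 0.0492
```

>>> drive_tool(increments=[[[0,0,-0.005],0,-0.2],[[0,0,-0.01],0,-0.3],[[0,0,-0.02],0,-0.3],[[0,0,-0.03],0,-1],[[0,0,-0.035],0,-1],[[0,0,-0.035],0,-1],[[0,0,-0.035],0,-1],[[0,0,0],0,-1],[[0,0,0],0,-1]])

```text
t: 28.87
position: [0.5512, 0.0887, 0.1754]
orientation: [[-0.101, 0.995, 0.005], [0.995, 0.101, 0.001], [0.0, 0.005, -1.0]]
wrist_force: [-0.2, -0.9, -0.7]
gripper_width: 0.0852
```

```bash
python3 - <<'E'
from h import *
d=shot('wrist','w27');s=ctrl.get_state();print(s['t'],s['position'],s['gripper_width'],s['wrist_force'])
a=cv2.imread('pics/w27.png')[100:280,200:540];cv2.imwrite('pics/w27a.png',cv2.resize(a,None,fx=2.3,fy=2.3,interpolation=cv2.INTER_CUBIC))
E
```

```text
28.9167 [0.55025546 0.08851457 0.17360027] 0.08534091897085552 [-0.04312243 -0.38838082 -0.47103972]
```

View pics/w27a.png

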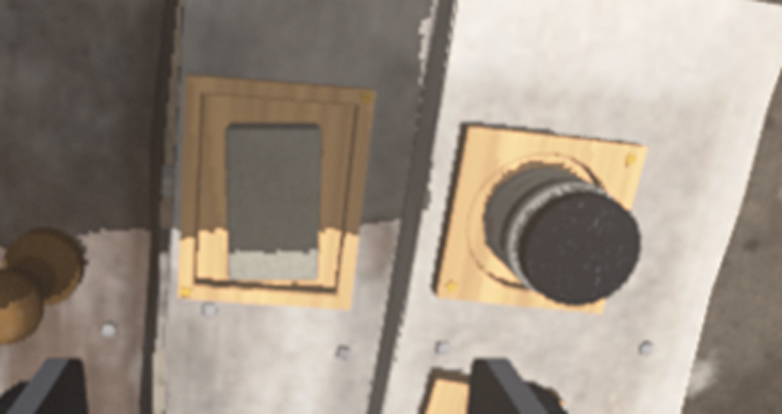

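The block lies in the recess. I'll verify all four numerically with scene and side views after retreating upward.

>>> drive_tool(increments=[[[0.0,-0.03,-0.02],0,-1],[[0,-0.035,-0.02],0,-1],[[-0.02,-0.03,-0.02],0,-1],[[-0.03,-0.02,0],0,-1],[[-0.03,0,0],0,-1],[[-0.03,0,0],0,-1],[[-0.03,0,0],0,-1],[[0,0,0],0,-1],[[0,0,0],0,-1],[[0,0,0],0,-1]])

```text
t: 29.75
position: [0.449, -0.0622, 0.2318]
orientation: [[-0.1, 0.995, -0.001], [0.995, 0.1, 0.0], [0.001, -0.001, -1.0]]
wrist_force: [0.1, -0.1, 0.5]
gripper_width: 0.0855
```

```bash
python3 - <<'E'
from h import *
d=dict(np.load('pics/w27.npz'));B=lambda x,y:(200+x/2.3-.3,100+y/2.3-.3)
bl=np.array([onz(d,*B(*p),.030)[:2] for p in [(229,124),(322,124),(317,281),(229,279)]]);tr=np.array([onz(d,*B(*p),.014)[:2] for p in [(190,77),(376,92),(352,307),(178,299)]])
print('block',bl.mean(0),'tray',tr.mean(0),'size',np.linalg.norm(bl[0]-bl[1]),np.linalg.norm(bl[0]-bl[3]))
s=ctrl.get_state();print(s['t'],s['position'])
for n in ('wrist','scene','side'): shot(n,n+'F')
a=cv2.imread('pics/sceneF.png')[95:315,230:430];cv2.imwrite('pics/sF.png',cv2.resize(a,None,fx=2.7,fy=2.7,interpolation=cv2.INTER_CUBIC))
E
```

```text
block [0.55083805 0.08872504] tray [0.55075966 0.08760479] size 0.04295643232061581 0.07629850992108275
29.75 [ 0.44904704 -0.06218999  0.2317842 ]
```

View pics/sF.png

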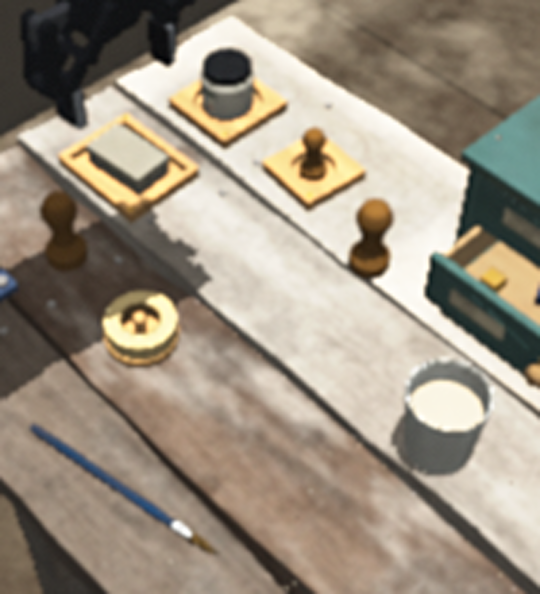

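View pics/wristF.png

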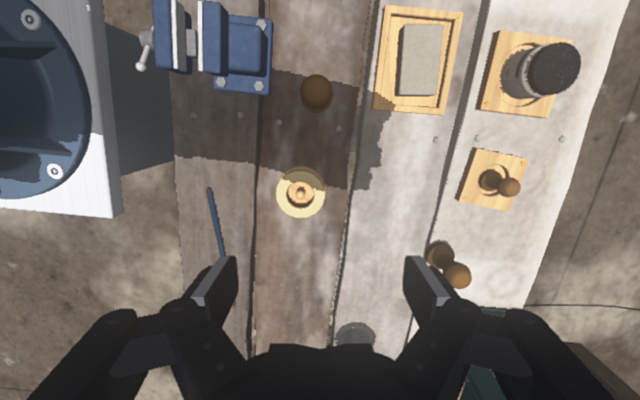

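View pics/sideF.png

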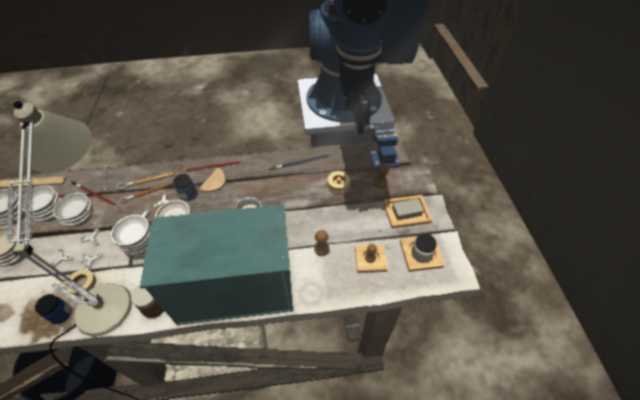

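```bash
python3 - <<'E'
from h import *
L=lambda f:dict(np.load('pics/'+f+'.npz'))
a,w=L('sceneF'),L('wristF');S=lambda x,y:(230+x/2.7-.3,95+y/2.7-.3)
def tri(a,pa,b,pb):
    o1,r1=ray(a,*pa);o2,r2=ray(b,*pb);s=np.linalg.lstsq(np.c_[r1,-r2],o2-o1,rcond=None)[0]
    P,Q=o1+s[0]*r1,o2+s[1]*r2;return ((P+Q)/2).round(4),np.linalg.norm(P-Q).round(4)
c=cv2.imread('pics/wristF.png')[160:225,265:335];cv2.imwrite('pics/wFr.png',cv2.resize(c,None,fx=8,fy=8,interpolation=cv2.INTER_CUBIC))
print('ring',onz(w,301,194,.029),onz(a,*S(141,322),.029),tri(a,S(141,322),w,(301,194)))
print('stamp head',tri(a,S(315,138),w,(510,187)),'jar lid',tri(a,S(228,68),w,(553,68)))
s0=L('scene0')
print('cup/brush pixel change',np.abs(a['img'][225:270,375:412].astype(int)-s0['img'][225:270,375:412]).mean(),np.abs(a['img'][250:300,240:310].astype(int)-s0['img'][250:300,240:310]).mean())
E
```

```text
ring [ 0.42611654 -0.08588667  0.029     ] [ 0.42205471 -0.09052686  0.029     ] (array([ 0.4252, -0.0871,  0.0233]), np.float64(0.0015))
stamp head (array([ 0.6821, -0.0447,  0.052 ]), np.float64(0.0006)) jar lid (array([0.6898, 0.0911, 0.0529]), np.float64(0.001))
cup/brush pixel change 1.0648648648648649 3.845047619047619
```

View pics/wFr.png

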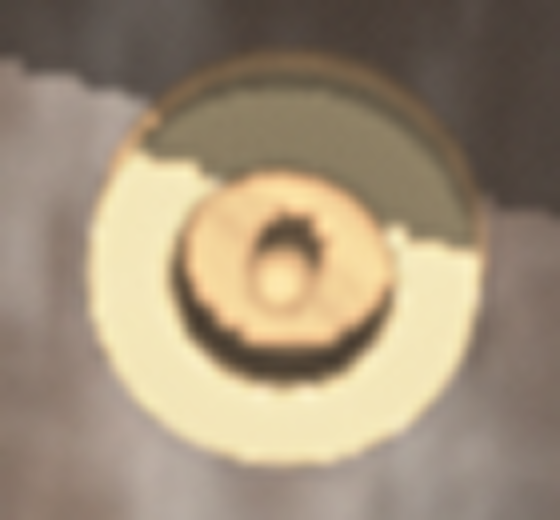

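Everything is seated: the ring's peg is inside its hole and the ring is flat and low. The arm is clear and the bystanders are unmoved. Handing in.

```bash
python3 -c "
from station import ctrl
print(ctrl.job_done())"
```

```text
the job is handed in; nothing more can be done
None
```

I put all four things back in their stands and handed the job in at about 30 s. The arm is clear of everything, and the hand-in reported no verdict.

Last checks, from the final pictures:
- **Stamp:** upright in the small round recess. Its head is at (0.682, -0.045) against a recess centre of (0.683, -0.044).
- **Jar:** upright in the large round recess. Its lid centre was at (0.686, 0.089) in the close view, the same as the stand.
- **Tape roll:** flat over the peg, at about (0.425, -0.087) against a disc centre of (0.424, -0.086).
- **Sanding block:** in the tray, at (0.551, 0.089) against a tray centre of (0.551, 0.088). I left it about 5° off square on purpose.
- **Water cup and brush:** both look unmoved in the before and after overview pictures.

Checks that failed or disagreed:
- **First stamp grasp:** it closed too high on the head, because the fingertips sit higher than the stated offsets suggest. I opened, lowered the tool and gripped again.
- **Block size:** it measured about 45 x 75 mm, not 59 x 82. Turned 12° as it lay, it spans 59 x 82, so I took the stated sizes as its extents as found. That left its own y axis unclear, so I placed it halfway, within 0.3 rad either way.
- **Final two-view heights:** the jar lid came out 9 mm low and 4 mm off, and the tape roll 6 mm low. I put both down to coarse pixel picks. The jar reached floor height when lowered (with 26 N of contact force). The tape roll showed no clear contact force before release, so that it is fully down rests on the pictures.

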